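# Scan the owl's label and hold the scanner on the docking plate

### The arm

A 6-joint arm with a two-finger parallel gripper is mounted at the origin on the work surface. World frame = base frame: x ahead of the robot, y to its left, z up, the work surface at z = 0. Lengths are in mm, angles in rad, forces in N, time in s.
With the tool pointing down it reaches from about 275 to 1000 mm from the base axis. Payload 8.4 kg.
Tool frame: the origin (TCP) lies between the finger pads; the fingertips stand r.nose_length ahead of it and the grasp point (between the pads) lies 8 mm behind it (r.nose_length is the distance from the TCP to the fingertips, in mm); y points along the fingers, x is the direction in which the jaws open and shut, and the axes are right-handed (so a half turn about y gives the same grasp; the last joint's range is limited). The gripper opens to 85 mm and grips with 20 to 120 N. Pads are 22 mm wide; open, the fingers measure 114 mm over their backs; the gripper's body (76 mm by 85 mm) begins 54 mm behind the grasp point. The pads swing forward as they close: fully open they stand 13 mm farther back than shut.
Start: joints at [1.259, 0.353, 1.633, -0, 1.155, -0.002], TCP at [190.541, 595.25, 242.281] pointing down, gripper open.
Joint ranges: [-2.63, 2.63], [-0.92, 2.1], [0.06, 2.66], [-1.3, 4.44], [0, 2.69], [-3.02, 3.02]. Speed limits (rad/s): [2.22, 2.22, 2.79, 3.14, 3.14, 3.14].

### API

Orientations are given as [roll, pitch, yaw] about the fixed x, y, z axes, in that order (R = Rz(yaw) Ry(pitch) Rx(roll)).
In Python, from rig import r, cams, order gives the robot as it stands. The module is installed in compiled form; this text tells all that it offers.
- The arm moves only by the shell command python3 -m crank 'ROWS' [FORCE]. ROWS is JSON, a list of rows, each a list of 7 numbers: the turn, a rotation vector about the tool's x, y, z in degrees, then the shift along the tool's x, y, z in cm, then the opening, from -1 (shut) to 1 (fully open). A call has exactly 10 rows; each row shifts and turns the pose as measured when the row begins, along the tool's axes as they then stand; what a row does not reach is not made up. A row lasts 1/12 s, in which the tool goes at most 41.7 mm and 7.16 degrees, less where a joint would pass 70% of its speed; a pose out of reach is approached as far as the arm can. A call with a gripper value outside its range is refused whole. The fingers move at their own pace and stop on an object; FORCE is the grip in N (left out, the last holds). Time passes only in rows, so rows that do not move let the fingers close, or fill a call up. It gives the time, the measured TCP pose, the force and the opening at its end, in the units of the state.
- r.sense(): the state, without advancing time (a new reading comes with each control period).
- cams.grab_frame(name): name is "scene" or "top" or "wrist"; returns the picture (400x640x3 uint8, blue, green, red); there is no depth.
- cams.camera_info(name): a dict with "intrinsics" (3x3 intrinsics, pixels), "view" (4x4, takes a point from world to camera coordinates); the wrist camera has in their place "hand_eye" (4x4, takes a point from camera to tool coordinates, whose origin is the TCP and whose axes are the tool frame's). Camera axes: x right, y up, looking along -z (the intrinsics and any distortion apply to the point x, -y, -z); pixel columns grow to the right and rows downward; lengths in mm; the calibration is good to about 2 mm. A picture is of the moment at which its call begins: read the wrist's pose just before it. camera_info takes no time and is no camera call.
- order.sign_off(): hands the job in, once; it reports no verdict.
The state is a dict: "clock": time; "qpos": joint angles; "qvel": joint speeds; "joint_efforts": joint torques, N m; "eef_pos": TCP position; "tcp_rot": TCP orientation; "contact_force": force on the tool from outside, world axes, zero at the start; "wrist_torque": the same for the moment, N m; "opening": opening from 0.0 (shut) to 1.0 (fully open).
Only numpy, scipy, OpenCV 4.12 (cv2) and the standard library are available. Lean on these libraries where they do the work, as an engineer would, in place of code of your own. Each camera call takes 0.05 s, during which the arm holds its last target.

### The job

Pick up the hand scanner and aim its nose squarely at the middle of the label on the block under the ceramic owl, from about 5 cm away, holding it steady there for about two seconds without disturbing the toys on the turntable. Then, with the scanner still in the gripper, push its nose against the middle of the docking post's round spring-loaded contact plate until the plate is half way in (12 mm of its 24 mm), never ramming it in to its stop. Finish while still holding it there: the program ends with the scanner in the grip, off the shelf top, its nose keeping the plate half way in; do not let go.

Things in the scene. Friction and masses are not known exactly. Their poses are not given: they have to be found in the camera images.
- scanner: Hand scanner lying flat, 180 mm long, 0.14 to 0.26 kg. Origin: underside, 90 mm from either end; +x to its nose, +z up; it looks along +x. Black handle x = -90 to +28 mm, a bar 34 mm wide (y), 32 mm high; grey head x = +28 to +90 mm, 48 mm wide, 34 mm high. Centre of mass within 10 mm of the origin: grip the handle's two sides there.
- scanner_nose (a point): Centre of the scanner's flat front end (glass window): 90 mm ahead of the scanner's origin along its +x and 17 mm above its underside; same axes as the scanner.
- owl: White ceramic owl, 76 mm tall, fixed on a wooden block 44 mm deep (x), 54 mm wide (y), 52 mm high; loose on the front part of the turntable, in the left or right of two places 96 mm apart, facing outward. Origin: centre of the block's underside; the label face looks along its -x.
- owl_label (a point): Centre of the upright paper barcode label (46 mm wide, 38 mm high) on the -x face of the owl's block: 23 mm in front of and 27 mm above the owl's origin, 61 mm above the shelf top. Axes as the owl's: +x points into the label, so a scanner aimed squarely has its +x along this +x.
- duck: Tin wind-up duck with a key on its side, fixed on a block of the same size with a similar label (not the one to scan), loose on the other front place of the turntable. Origin: centre of the block's underside, front to -x. Leave it alone.
- helicopter: Plastic toy helicopter, 64 mm high, rotor 100 mm across, loose on the rear of the turntable. Origin: centre of the underside. Leave it alone.
- spinning_top: Hardwood spinning top on its small stand, 56 mm wide, 73 mm high, loose on the rear of the turntable. Origin: centre of the underside. Leave it alone.
- turntable (a joint): Turn of the display's turntable from where it stands at the start, rad, anticlockwise from above. Wooden disc of 280 mm diameter, top 34 mm above the shelf top; it turns if bumped. It stands on the left or right of the shelf.
- dock: White docking post fixed to the shelf top: housing 70 mm deep, 90 mm wide, 105 mm high, on a foot 90 x 120 x 12 mm. Origin: on the underside; the housing's front face is at x = -25 mm, the foot's front edge at x = -40 mm. Its plate is on the -x side, so pushing in is along +x. On the left or right, the turntable on the other side.
- plate_face (a point): Centre of the front face of the round grey contact plate (54 mm diameter, 10 mm thick) on a stem in front of the docking post; at rest 75 mm in front of the dock's origin (50 mm before the housing) and 62 mm above the shelf top. Axes as the dock's: the plate is pushed in along +x, level. The point moves with the plate.
- plate (a joint): How far the contact plate is pushed in, m: 0 at rest, 0.024 at its stop, 0.012 half way. A spring pushes it out with 3 N at rest, 6 N half way, 9 N at the stop.
There are look-alikes about, which are no part of the job. What is shaped like the scanner but orange or turquoise is not meant.

How it is judged:
By the outcome, as a careful person would: the job done as asked, in the order asked, and still so for the second after the job is handed in, while the arm keeps its last pose, push and grip.
It also fails if it takes over 64 s, if anything falls off the work surface, if the arm or the gripper's body presses on something with over 40 N, if the wrist force passes 120 N, or if a joint passes its speed limit or range.

## Working session

There is one attempt and no reset: what is moved stays moved. The work goes in short steps, Python scripts to look and compute and a shell command to move; the robot and the scene stay as the last step left them, time stands still between calls to the robot, and variables do not carry over. Pictures are saved under pics/ and viewed, and the job is handed in when it is done.

```bash
mkdir -p pics; python3 - <<'E'
from rig import r,cams
import cv2
print(r.sense(), r.nose_length)
for n in ["scene","top","wrist"]:
    im=cams.grab_frame(n); cv2.imwrite(f"pics/{n}0.png",im)
    print(n,{k:(v.tolist() if hasattr(v,'tolist') else v) for k,v in cams.camera_info(n).items()})
E
```

```text
{'clock': 0.0, 'qpos': array([ 1.25859989e+00,  3.53692788e-01,  1.63413987e+00,  2.17228993e-05,
        1.15519041e+00, -2.40612615e-03]), 'qvel': array([ 0.00135564,  0.00068203,  0.00206577,  0.00056124, -0.0002735 ,
        0.00134639]), 'joint_efforts': array([ 2.77770170e-05, -6.05246615e+01, -3.42072952e+01, -2.69939956e-04,
        9.33078438e-03,  1.72272803e-05]), 'eef_pos': array([190.39186482, 594.80828851, 241.53133544]), 'tcp_rot': array([-1.57077302e+00,  1.43035584e-03,  1.26099725e+00]), 'contact_force': array([ 0.01585739, -0.2705237 ,  0.04204479]), 'wrist_torque': array([-0.04411806,  0.05819635, -0.02710949]), 'opening': 0.9961969526254001} 11.0
scene {'intrinsics': [[405.5558394269538, 0.0, 313.28003496483115], [0.0, 405.5558394269538, 198.61196170243713], [0.0, 0.0, 1.0]], 'view': [[0.09101443958949892, 0.9957562894261747, -0.013630255112284335, -40.37161100638695], [-0.8484710649170822, 0.08470328670473583, 0.5224195681824023, 396.99810262454974], [0.5213570981435679, -0.03598284715849801, 0.8525796214581288, -1271.6048663893098], [0.0, 0.0, 0.0, 1.0]]}
top {'intrinsics': [[423.6658034483205, 0.0, 318.287862257196], [0.0, 423.6658034483205, 205.87143586294445], [0.0, 0.0, 1.0]], 'view': [[0.025075809866728558, -0.9992168322861036, 0.030609244284247265, -46.68724850301851], [0.9802927320276567, 0.030579567396375015, 0.19516928444712792, -503.11619849710235], [-0.19595245161334687, 0.02511199183608503, 0.9802918058276033, -1031.2217633190985], [0.0, 0.0, 0.0, 1.0]]}
wrist {'intrinsics': [[344.63493982421465, 0.0, 316.5188736385428], [0.0, 344.63493982421465, 196.59711811703244], [0.0, 0.0, 1.0]], 'hand_eye': [[0.9999999734072897, 0.00022474010777678396, -5.1742649166824795e-05, 0.23997081560767075], [-0.0001085364755208762, 0.26066842808244634, -0.9654283809899408, -131.68213256615488], [-0.00020348280337133747, 0.9654283609325491, 0.2606684455430658, 65.82640489714016], [0.0, 0.0, 0.0, 1.0]]}
```

View pictures.

View pics/scene0.png

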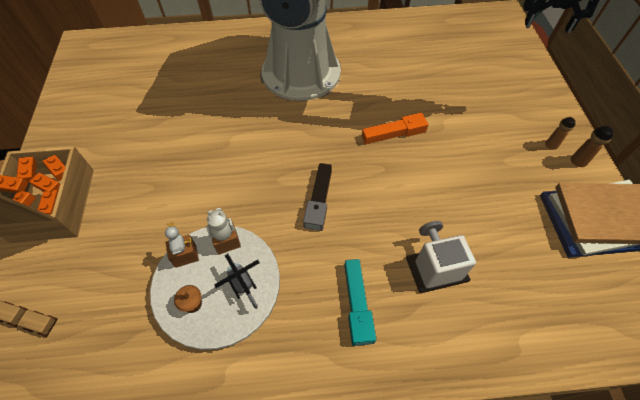

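View pics/top0.png

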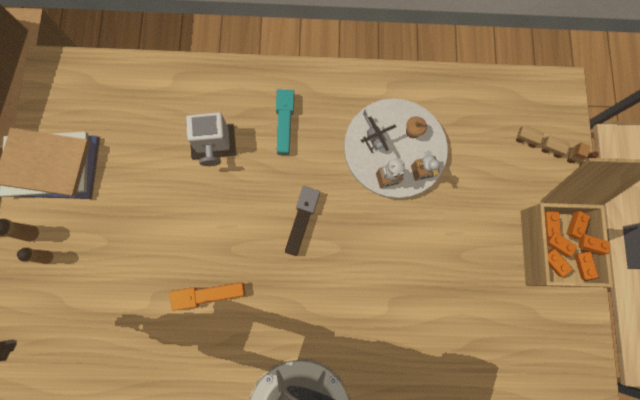

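View pics/wrist0.png

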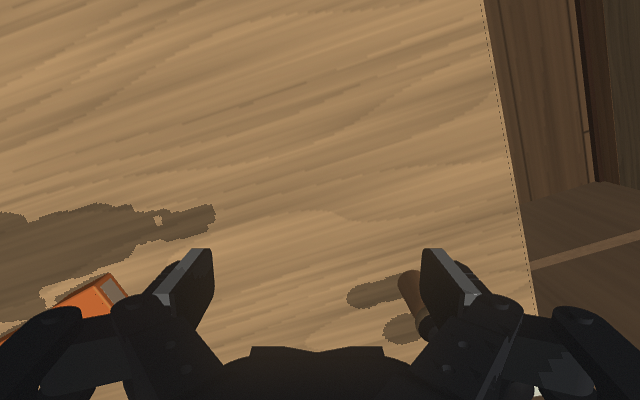

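```bash
cat > h.py <<'E'
import numpy as np,cv2
from rig import r,cams
from scipy.spatial.transform import Rotation as Rt
def KV(n):
    c=cams.camera_info(n); return np.array(c['intrinsics']),np.array(c['view'])
def proj(n,P):
    K,V=KV(n); P=np.atleast_2d(P); c=P@V[:3,:3].T+V[:3,3]; c=c*[1,-1,-1]; q=c@K.T; return q[:,:2]/q[:,2:]
def back(n,uv,z):
    K,V=KV(n); uv=np.atleast_2d(uv).astype(float); d=np.c_[uv,np.ones(len(uv))]@np.linalg.inv(K).T*[1,-1,-1]
    R=V[:3,:3]; o=-R.T@V[:3,3]; d=d@R; return o+d*((z-o[2])/d[:,2])[:,None]
def crop(src,dst,x,y,w,h,s):
    im=cv2.imread(src)[y:y+h,x:x+w]; cv2.imwrite(dst,cv2.resize(im,None,fx=s,fy=s,interpolation=cv2.INTER_CUBIC))
E
python3 - <<'E'
from h import *
crop('pics/top0.png','pics/t_scan.png',270,170,75,100,6)
crop('pics/top0.png','pics/t_toys.png',330,90,130,120,5)
crop('pics/top0.png','pics/t_dock.png',175,100,75,75,8)
crop('pics/scene0.png','pics/s_toys.png',140,195,150,120,5)
crop('pics/scene0.png','pics/s_scan.png',290,155,55,85,7)
crop('pics/scene0.png','pics/s_dock.png',395,210,90,90,6)
E
```

```text
(no output)
```

View pics/t_scan.png

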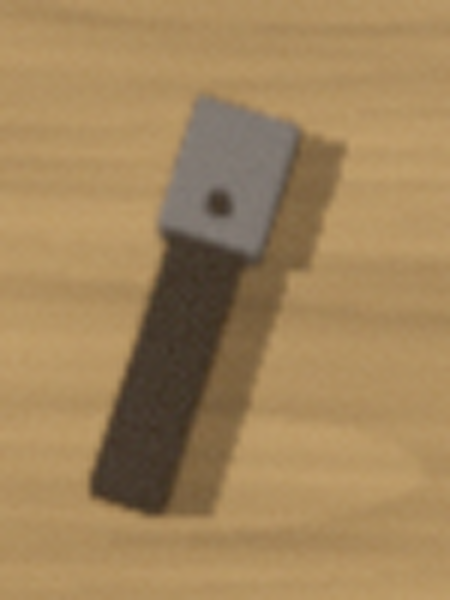

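View pics/t_toys.png

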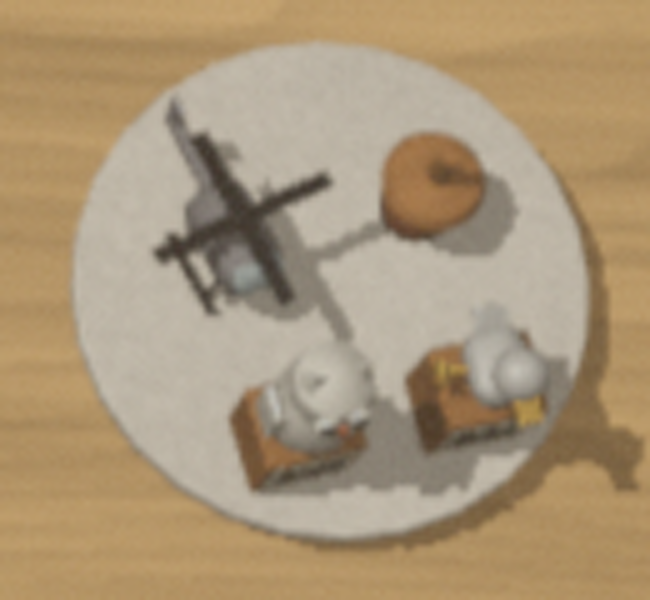

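View pics/t_dock.png

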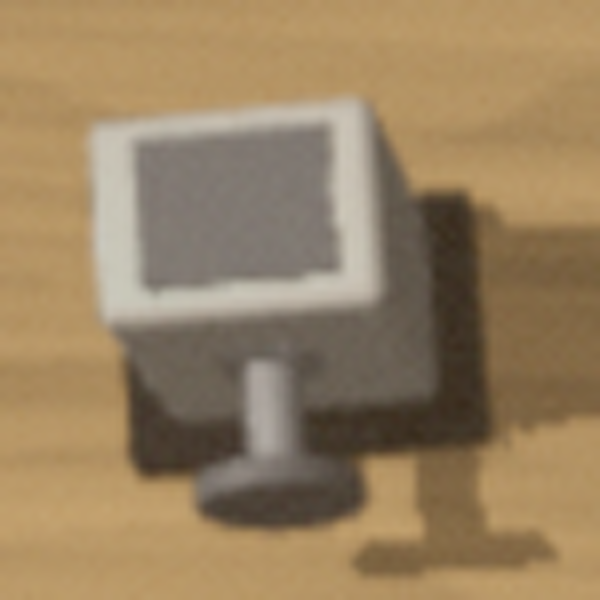

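View pics/s_toys.png

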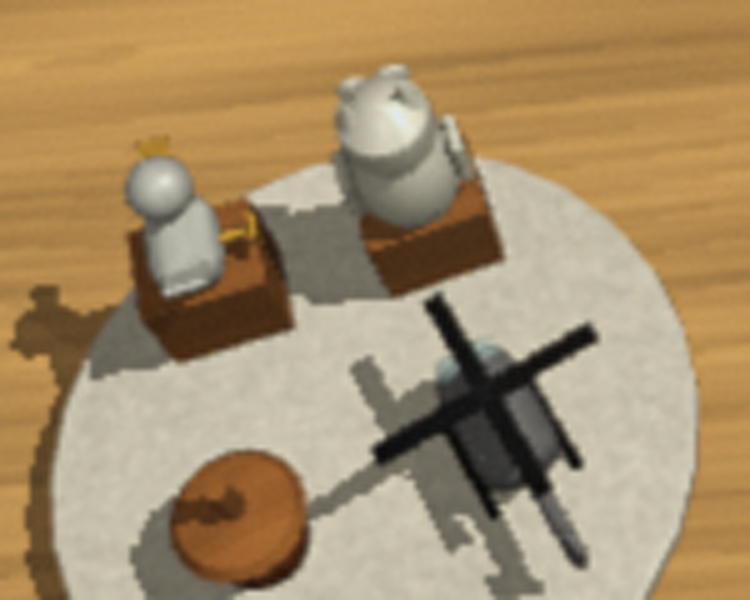

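View pics/s_scan.png

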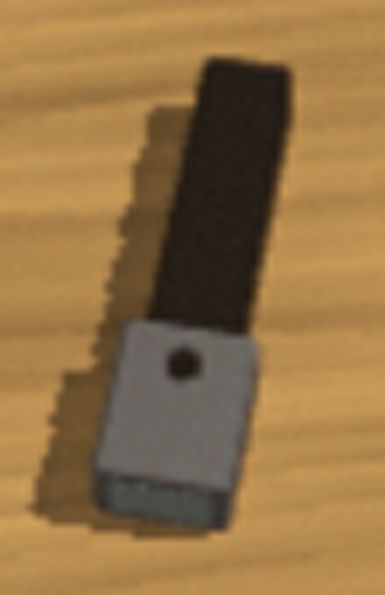

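View pics/s_dock.png

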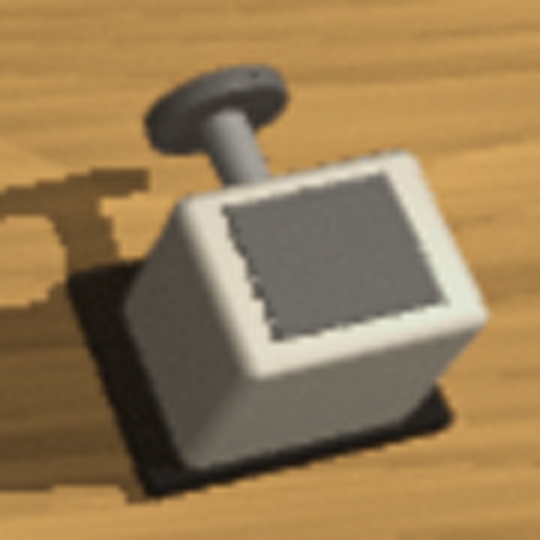

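```bash
cat >> h.py <<'E'
from scipy.optimize import least_squares
def wire(im,n,P,E,col=(0,255,0),s=1,off=(0,0)):
    p=((proj(n,P)-off)+.5)*s-.5
    for a,b in E: cv2.line(im,tuple(np.round(p[a]*8).astype(int)),tuple(np.round(p[b]*8).astype(int)),col,1,cv2.LINE_AA,3)
def box(x0,x1,y0,y1,z0,z1): return np.array([[x,y,z] for x in(x0,x1) for y in (y0,y1) for z in(z0,z1)],float)
BE=[(0,1),(2,3),(4,5),(6,7),(0,2),(1,3),(4,6),(5,7),(0,4),(1,5),(2,6),(3,7)]
def place(P,x,y,yaw,z=0): return P@Rt.from_euler('z',yaw).as_matrix().T+[x,y,z]
SCAN=[box(-90,28,-17,17,0,32),box(28,90,-24,24,0,34)]
BLK=[box(-22,22,-27,27,0,52)]
DOCK=[box(-25,45,-45,45,0,105),box(-40,50,-60,60,0,12)]
a=np.linspace(0,2*np.pi,25)[:-1]
PL=np.c_[a*0-75,27*np.cos(a),62+27*np.sin(a)]; CE=[(i,(i+1)%24) for i in range(24)]
E
python3 - <<'E'
from h import *
def tc(p,x,y,s): return (np.array(p,float)+.5)/s-.5+[x,y]
for n in['top','scene']:
    K,V=KV(n); print(n,'cam at',-V[:3,:3].T@V[:3,3])
def fit(obs,x0,z=0):
    f=lambda q: np.concatenate([(proj(n,place(np.atleast_2d(m),q[0],q[1],q[2],z))-uv).ravel() for n,m,uv in obs])
    s=least_squares(f,x0,loss='soft_l1'); print(s.x, np.degrees(s.x[2]), np.round(f(s.x).reshape(-1,2),1).tolist()); return s.x
T=lambda p:tc(p,270,170,6); S=lambda p:tc(p,290,155,7)
b=back('top',[T((250,113)),T((128,500))],33); print(b)
c=b.mean(0); d=b[0]-b[1]
sc=fit([('top',[90,24,34],T((203,97))),('top',[90,-24,34],T((299,127))),('top',[28,24,34],T((163,228))),
 ('top',[-90,17,32],T((94,490))),
 ('scene',[90,24,34],S((232,490))),('scene',[90,-24,34],S((98,470))),('scene',[28,24,34],S((258,337))),('scene',[28,-24,34],S((130,322))),
 ('scene',[-90,17,32],S((290,68))),('scene',[-90,-17,32],S((207,60)))],[c[0],c[1],np.arctan2(d[1],d[0])])
T=lambda p:tc(p,175,100,8); S=lambda p:tc(p,395,210,6)
b=back('top',[T((240,200))],105)[0]; print(b)
dk=fit([('top',[-25,45,105],T((108,325))),('top',[45,45,105],T((92,125))),('top',[45,-45,105],T((365,98))),('top',[-25,-45,105],T((382,302))),
('top',[-40,-60,12],T((485,445))),('top',[-40,60,12],T((138,475))),
('scene',[-25,45,105],S((408,153))),('scene',[45,45,105],S((487,318))),('scene',[45,-45,105],S((252,378))),('scene',[-25,-45,105],S((185,200))),
('top',[-75,0,62],T((282,495)))],[b[0],b[1],0])
print('plate',place(np.array([[-75,0,62.]]),*dk))
T=lambda p:tc(p,330,90,5); S=lambda p:tc(p,140,195,5)
im=cv2.imread('pics/top0.png')
tt=[T(p) for p in [(72,280),(95,150),(200,65),(325,42),(470,85),(588,290),(140,455),(230,515)]]
w=back('top',tt,34); f=least_squares(lambda q:np.hypot(w[:,0]-q[0],w[:,1]-q[1])-140,[700,-150]); print('tt',f.x,f.fun.round(1))
ow=fit([('scene',[22,-27,0],S((395,297))),('scene',[22,27,0],S((503,262))),('scene',[22,-27,52],S((363,240))),('scene',[22,27,52],S((487,205))),
('top',[-22,27,0],T((258,492))),('top',[22,27,0.],T((245,455)))][:5],[560,-130,0.2],34)
du=fit([('scene',[22,-27,0],S((185,360))),('scene',[22,27,0],S((295,325))),('scene',[22,-27,52],S((145,300))),('scene',[22,27,52],S((275,263)))],[560,-230,0.2],34)
print(np.hypot(*(ow-du)[:2]))
for (n,s0,x,y,w_,h_,s,tag) in [('top',0,330,90,130,120,5,'toys'),('scene',0,140,195,150,120,5,'toys'),('top',0,175,100,75,75,8,'dock'),('scene',0,395,210,90,90,6,'dock'),('top',0,270,170,75,100,6,'scan'),('scene',0,290,155,55,85,7,'scan')]:
    im=cv2.imread(f'pics/{n}0.png')[y:y+h_,x:x+w_]; im=cv2.resize(im,None,fx=s,fy=s,interpolation=cv2.INTER_CUBIC)
    for q,ms,z in[(sc,SCAN,0),(dk,DOCK,0),(ow,BLK,34),(du,BLK,34)]:
        for m in ms: wire(im,n,place(m,*q,z),BE,s=s,off=(x,y))
    wire(im,n,place(PL,*dk),CE,(0,0,255),s,(x,y))
    cv2.imwrite(f'pics/ov_{n}_{tag}.png',im)
a=cv2.imread
def H(l,o):
    l=[a(f'pics/ov_{n}.png') for n in l]; h=min(400,min(i.shape[0] for i in l)); l=[cv2.resize(i,(int(i.shape[1]*h/i.shape[0]),h)) for i in l]; i=np.hstack(l); k=min(1,800/i.shape[1]); cv2.imwrite(o,cv2.resize(i,None,fx=k,fy=k))
H(['top_toys','scene_toys'],'pics/o1.png');H(['top_dock','scene_dock'],'pics/o2.png');H(['top_scan','scene_scan'],'pics/o3.png')
np.save('est.npy',np.array([sc,dk,ow,du]))
E
```

```text
top cam at [ 292.30144064   -5.36957636 1110.52013442]
scene cam at [1003.47602558  -39.18272209  876.19454293]
[[553.6324069  -13.40403498  33.        ]
 [384.04357632  33.31971036  33.        ]]
[ 4.69413744e+02  1.15358812e+01 -2.66418367e-01] -15.264648001790967 [[-1.4, -1.0], [0.2, -0.8], [-1.8, -0.6], [-1.5, 0.3], [-0.3, 0.4], [-1.3, 0.2], [0.1, -0.2], [-1.1, -0.9], [0.1, -0.5], [-1.1, -1.1]]
[691.27002858 257.86812034 105.        ]
[6.78475915e+02 2.58191289e+02 1.44013650e-01] 8.251374331083335 [[-1.7, 0.6], [-1.3, -0.9], [0.7, -1.0], [0.6, -0.3], [0.3, -1.2], [-1.2, -0.3], [0.0, -2.3], [1.5, 0.3], [-1.2, 0.4], [-3.0, -0.9], [0.1, 1.8]]
plate [[604.25231889 247.42756163  62.        ]]
tt [ 677.79566413 -234.75129315] [-2.7  4.1 -0.  -1.8  0.9  1.1  1.   0.4]
[ 584.68246524 -212.02634975 -150.51823927] -8624.059850020778 [[-1.1, 0.1], [0.4, -0.9], [0.1, 1.7], [-0.4, 0.4], [-1.8, 1.6]]
[ 603.82371524 -301.86496138 -602.95048223] -34546.51788734158 [[-0.5, -1.2], [1.6, -1.6], [0.1, 1.4], [-0.5, 1.1]]
91.85512283788331
```

View pics/o1.png

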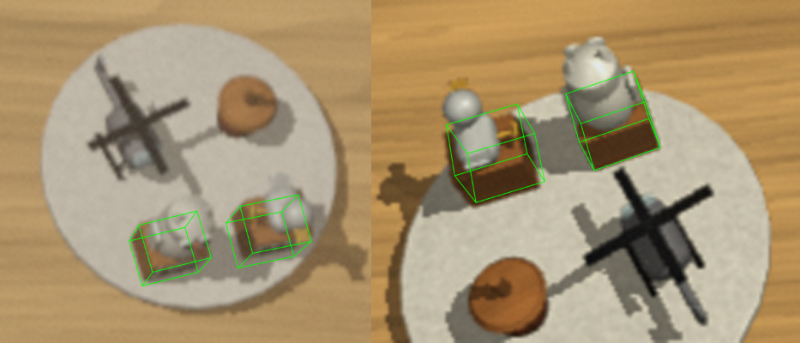

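View pics/o2.png

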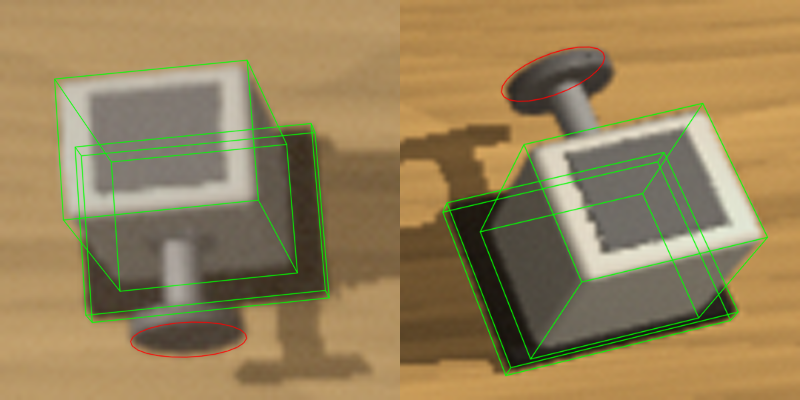

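View pics/o3.png

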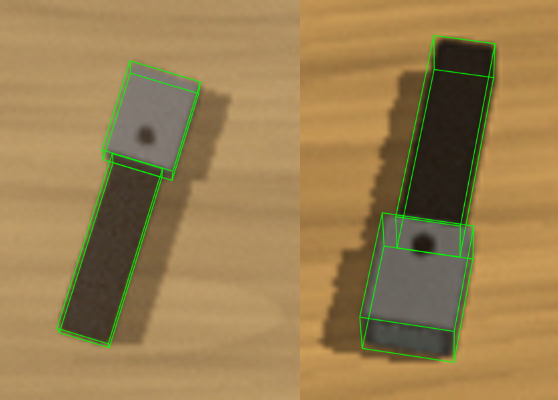

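```bash
python3 -m crank '[[0,0,0,-3.1,-0.1,-2.4,1],[0,0,0,-3.1,-0.1,-2.4,1],[0,0,0,-3.1,-0.1,-2.4,1],[0,0,0,-3.1,-0.1,-2.4,1],[0,0,0,-3.1,-0.1,-2.4,1],[0,0,0,-3.1,-0.1,-2.4,1],[0,0,0,-3.1,-0.1,-2.4,1],[0,0,0,-3.1,-0.1,-2.4,1],[0,0,0,-3.1,-0.1,-2.4,1],[0,0,0,-3.1,-0.1,-2.4,1]]'
python3 -m crank '[[0,0,0,-3.1,-0.1,-2.4,1],[0,0,0,-3.1,-0.1,-2.4,1],[0,0,0,-3.1,-0.1,-2.4,1],[0,0,0,-3.1,-0.1,-2.4,1],[0,0,0,-3.1,-0.1,-2.4,1],[-7,0,0,-3.1,-0.1,-2.4,1],[-7,0,0,0,0,0,1],[-6,0,0,0,0,0,1],[0,0,0,0,0,0,1],[0,0,0,0,0,0,1]]'
python3 - <<'E'
from h import *
s=r.sense(); print(s['eef_pos'],s['tcp_rot'],s['qpos'],s['contact_force'],s['clock'])
cv2.imwrite('pics/w1.png',cams.grab_frame('wrist'));np.savez('w1.npz',p=s['eef_pos'],r=s['tcp_rot'])
E
```

```text
clock: 0.98
eef_pos: [325.3, 217.3, 248.5]
tcp_rot: [-1.57, 0.001, 1.272]
contact_force: [0.3, 0.1, 0.1]
opening: 1.001
clock: 1.82
eef_pos: [411.4, -24.0, 256.3]
tcp_rot: [-1.934, 0.001, 1.26]
contact_force: [0.5, 0.8, -0.1]
opening: 1.003
[411.38878814 -24.02260788 256.29788587] [-1.93443524e+00  1.46070841e-03  1.26040046e+00] [ 0.03655732 -0.19196983  2.25548543 -0.18165355  0.74309323 -1.11093464] [ 0.46827196  0.82758237 -0.12877593] 1.8167
```

View pics/w1.png

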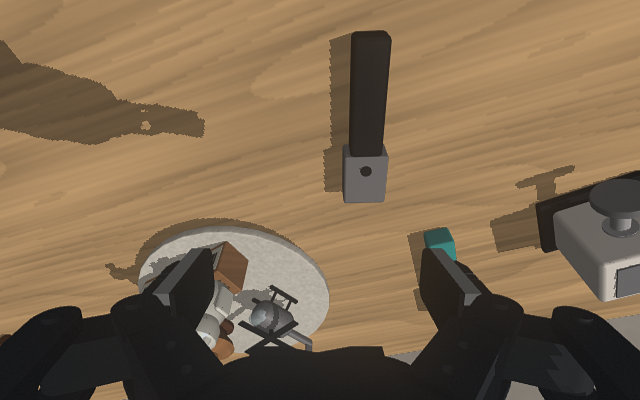

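```bash

python3 -m crank '[[-7,0,0,0,-2,0,1],[-7,0,0,0,-2,0,1],[-7,0,0,0,-2,0,1],[-2,-3,0,0,-2,0,1],[0,-3,0,0,0,0,1],[0,0,0,0,0,0,1],[0,0,0,0,0,0,1],[0,0,0,0,0,0,1],[0,0,0,0,0,0,1],[0,0,0,0,0,0,1]]'
python3 - <<'E'
from h import *
s=r.sense(); print(s['eef_pos'],s['tcp_rot'],s['qpos'],s['contact_force'],s['clock'])
cv2.imwrite('pics/w2.png',cams.grab_frame('wrist'));np.savez('w2.npz',p=s['eef_pos'],r=s['tcp_rot'])
E
```

```text
clock: 2.7
eef_pos: [380.9, -10.3, 323.9]
tcp_rot: [-2.292, 0.077, 1.333]
contact_force: [-0.1, -0.1, 1.0]
opening: 1.004
[380.86166246 -10.25110301 323.85937396] [-2.292485    0.07687498  1.3333319 ] [ 0.32615629 -0.47674287  2.40244701 -0.65916736  0.71532609 -0.63974922] [-0.0941688  -0.14013866  0.95117729] 2.7
```

View pics/w2.png

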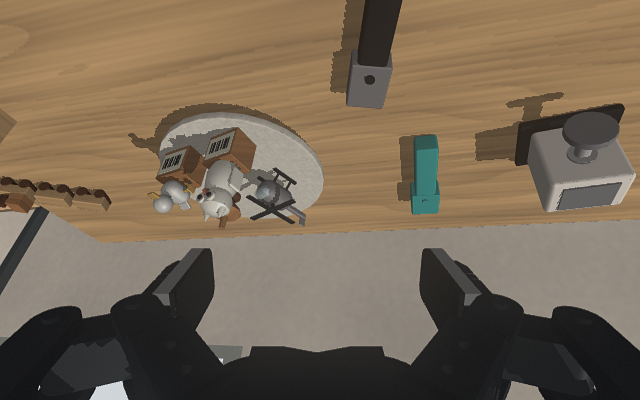

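```bash
python3 - <<'E'
from h import *
crop('pics/w2.png','pics/w2o.png',140,110,130,100,6)
crop('pics/w2.png','pics/w2d.png',505,85,135,130,4.4)
E
```

```text
(no output)
```

View pics/w2o.png

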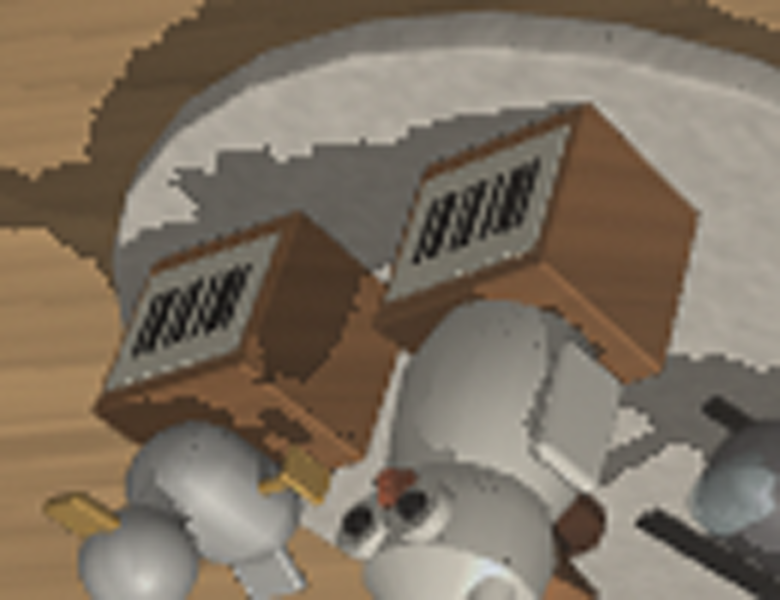

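View pics/w2d.png

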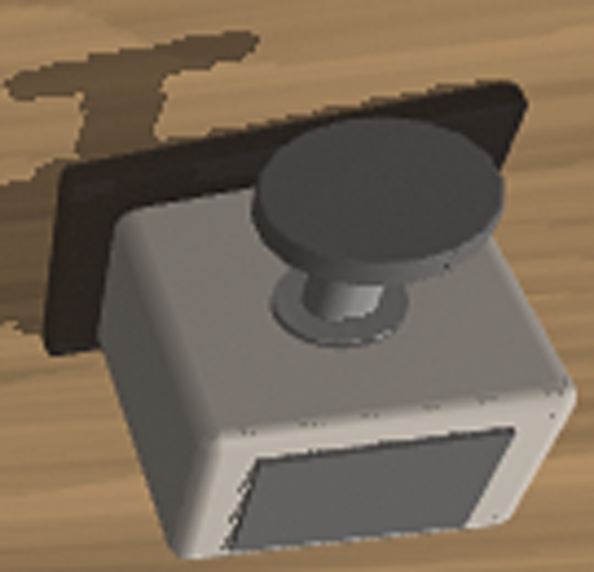

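```bash
cat >> h.py <<'E'
def wview(f):
    d=np.load(f); he=np.array(cams.camera_info('wrist')['hand_eye']); T=np.eye(4); T[:3,:3]=Rt.from_euler('xyz',d['r']).as_matrix(); T[:3,3]=d['p']
    return np.linalg.inv(T@he)
_KV=KV
WV={}
def KV(n):
    if n.endswith('.npz'):
        if n not in WV: WV[n]=(np.array(cams.camera_info('wrist')['intrinsics']),wview(n))
        return WV[n]
    return _KV(n)
def tc(p,x,y,s): return (np.array(p,float)+.5)/s-.5+[x,y]
def fit(obs,x0,z=0):
    f=lambda q: np.concatenate([(proj(n,place(np.atleast_2d(m),q[0],q[1],q[2],z))-uv).ravel() for n,m,uv in obs])
    s=least_squares(f,x0,loss='soft_l1'); print(s.x.round(3), np.degrees(s.x[2]).round(2), np.round(f(s.x).reshape(-1,2),1).tolist()); return s.x
E
python3 - <<'E'
from h import *
T=lambda p:tc(p,140,110,6); W='w2.npz'
ow=fit([(W,[-22,27,0],T((588,103))),(W,[-22,-27,0],T((425,172))),(W,[-22,-27,52],T((378,328))),(W,[-22,27,52],T((543,265))),(W,[22,27,0],T((698,212))),(W,[22,27,52],T((662,380)))],[584,-212,.25],34)
du=fit([(W,[-22,27,0],T((298,212))),(W,[-22,-27,0],T((152,268))),(W,[-22,-27,52],T((97,410))),(W,[-22,27,52],T((245,362))),(W,[22,27,52],T((358,465)))],[604,-302,.25],34)
print(np.hypot(*(ow-du)[:2]),'label',place(np.array([[-23,0,27.]]),*ow,34))
T=lambda p:tc(p,505,85,4.4)
dk=fit([(W,[-75,0,62],T((378,191))),(W,[-40,60,12],T((525,92))),(W,[-40,-60,12],T((63,168))),(W,[-25,-45,105],T((215,438))),(W,[-25,45,105],T((577,390))),(W,[45,-45,105],T((178,560))),(W,[45,45,105],T((505,523)))],[678,258,.144])
print('plate',place(np.array([[-75,0,62.]]),*dk))
im=cv2.imread('pics/w2.png'); im=cv2.resize(im,None,fx=1.25,fy=1.25)
sc=np.load('est.npy')[0]
for q,ms,z in[(sc,SCAN,0),(dk,DOCK,0),(ow,BLK,34),(du,BLK,34)]:
    for m in ms: wire(im,W,place(m,*q,z),BE,s=1.25)
wire(im,W,place(PL,*dk),CE,(0,0,255),1.25)
cv2.imwrite('pics/ov_w2.png',im[:330])
# scanner from w1
crop('pics/w1.png','pics/w1s.png',320,20,90,195,4)
np.save('est2.npy',np.array([sc,dk,ow,du]))
E
```

```text
[ 5.89545e+02 -2.12310e+02  2.86000e-01] 16.39 [[0.1, -0.3], [-0.2, -0.5], [-1.4, 0.6], [-0.3, 0.5], [0.9, 0.5], [0.6, -0.3]]
[ 6.12334e+02 -3.05459e+02  2.42000e-01] 13.88 [[0.4, -0.6], [0.3, -1.2], [-1.4, 1.1], [-0.7, 1.0], [1.6, 0.1]]
95.89573853928644 label [[ 567.48028185 -218.80040346   61.        ]]
[6.75528e+02 2.56040e+02 1.23000e-01] 7.06 [[-0.3, -3.5], [1.7, 0.4], [0.1, 2.5], [-3.9, 0.0], [2.9, -0.4], [-3.7, 0.4], [0.1, 0.6]]
plate [[601.09717101 246.81956882  62.        ]]
```

View pics/ov_w2.png

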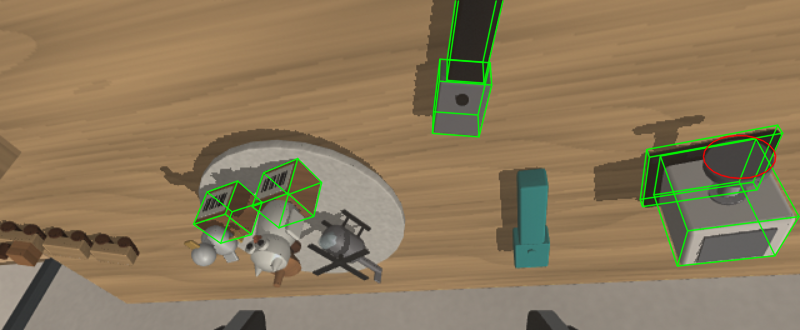

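```bash
python3 - <<'E'
import cv2
i=cv2.imread('pics/w1s.png'); print(i.shape); cv2.imwrite('pics/w1s.png',i[:600]) if 0 else cv2.imwrite('pics/w1s.png',cv2.resize(i,None,fx=.75,fy=.75))
E
```

```text
(780, 360, 3)
```

View pics/w1s.png

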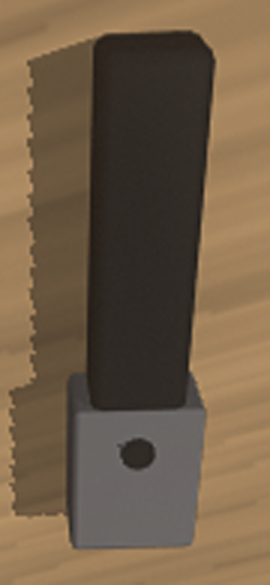

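```bash
python3 - <<'E'
from h import *
e=np.load('est2.npy'); W='w1.npz'
K,V=KV(W); print(-V[:3,:3].T@V[:3,3])
im=cv2.imread('pics/w1.png')[20:215,300:420]; out=[]
for q in (e[0],e[0]+[4,1,0]):
    i=cv2.resize(im,None,fx=3,fy=3,interpolation=cv2.INTER_CUBIC)
    for m in SCAN: wire(i,W,place(m,*q),BE,s=3,off=(300,20))
    out.append(i)
cv2.imwrite('pics/ov_w1.png',np.hstack(out))
T=lambda p:tc(p,505,85,4.4); print(back('w2.npz',[T((378,191))],62)); print(back('top',[tc((282,495),175,100,8)],62))
E
```

```text
[308.40537998   9.42208209 356.09911517]
[[607.22979144 249.21486671  62.        ]]
[[609.0754531  248.11326247  62.        ]]
```

View pics/ov_w1.png

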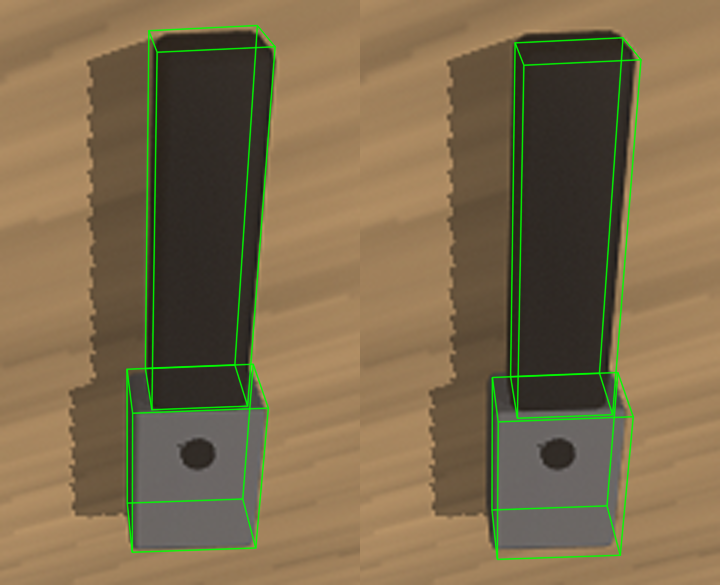

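```bash
cat >> h.py <<'E'
def rot_down(yaw_scan,pitch=0): # tool x yaw = scan yaw+90, y down
    return Rt.from_euler('xyz',[-np.pi/2,0,yaw_scan+np.pi/2])
def plan(p,R,n=None):
    s=r.sense(); p0=s['eef_pos']; R0=Rt.from_euler('xyz',s['tcp_rot']); rv=(R0.inv()*R).as_rotvec(); d=R0.inv().apply(np.array(p)-p0)
    print('from',p0.round(1),s['tcp_rot'].round(4),'total rotvec deg',np.degrees(rv).round(2),'shift cm',(d/10).round(2), 'force',s['contact_force'].round(2),'q',s['qpos'].round(2),'t',s['clock'],'open',round(s['opening'],3))
    if n:
        for k in range(n):
            Rk=R0*Rt.from_rotvec(rv*k/n); st=Rk.inv().apply(np.array(p)-p0)/n; print(k,np.degrees(rv/n).round(2),(st/10).round(2))
E
python3 - <<'E'
from h import *
plan([470,11,110],rot_down(-.2664),8)
E
```

```text
from [380.9 -10.3 323.9] [-2.2927  0.0769  1.3333] total rotvec deg [41.4   3.17 -3.61] shift cm [ 5.8  21.16  7.76] force [0.79 0.13 0.6 ] q [ 0.33 -0.48  2.4  -0.66  0.72 -0.64] t 2.75 open 1.002
0 [ 5.17  0.4  -0.45] [0.72 2.64 0.97]
1 [ 5.17  0.4  -0.45] [0.7  2.73 0.73]
2 [ 5.17  0.4  -0.45] [0.67 2.79 0.49]
3 [ 5.17  0.4  -0.45] [0.65 2.83 0.24]
4 [ 5.17  0.4  -0.45] [ 0.62  2.84 -0.01]
5 [ 5.17  0.4  -0.45] [ 0.6   2.83 -0.27]
6 [ 5.17  0.4  -0.45] [ 0.58  2.8  -0.52]
7 [ 5.17  0.4  -0.45] [ 0.57  2.75 -0.76]
```

```bash

python3 -m crank '[[5.2,0.4,-0.45,0.7,2.6,1,1],[5.2,0.4,-0.45,0.7,2.7,0.7,1],[5.2,0.4,-0.45,0.7,2.8,0.5,1],[5.2,0.4,-0.45,0.6,2.8,0.2,1],[5.2,0.4,-0.45,0.6,2.8,0,1],[5.2,0.4,-0.45,0.6,2.8,-0.3,1],[5.2,0.4,-0.45,0.6,2.8,-0.5,1],[5.2,0.4,-0.45,0.6,2.7,-0.8,1],[0,0,0,0,0,0,1],[0,0,0,0,0,0,1]]'
python3 - <<'E'
from h import *
plan([470,11,16],rot_down(-.2664))
cv2.imwrite('pics/w3.png',cams.grab_frame('wrist'))
E
```

```text
clock: 3.58
eef_pos: [477.4, 10.2, 98.3]
tcp_rot: [-1.534, -0.013, 1.289]
contact_force: [-0.4, 0.9, 0.9]
opening: 1.002
from [477.4  10.2  98.3] [-1.5338 -0.0132  1.2893] total rotvec deg [-2.12 -0.85  0.77] shift cm [-0.23  8.24  0.43] force [-0.39  0.91  0.85] q [ 0.    0.34  2.04  0.03  0.79 -1.31] t 3.5833 open 1.002
```

View pics/w3.png

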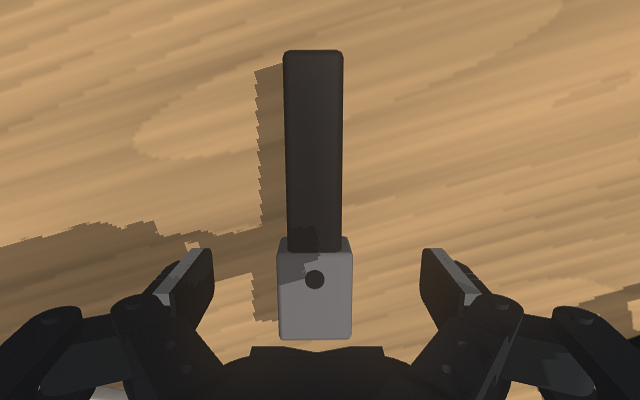

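```bash

python3 -m crank '[[-2.1,-0.85,0.8,-0.2,0,0.4,1],[0,0,0,0,2.5,0.2,1],[0,0,0,0,2.3,0.1,1],[0,0,0,0,1.7,0,1],[0,0,0,0,1,0,1],[0,0,0,0,0.5,0,1],[0,0,0,0,0,0,1],[0,0,0,0,0,0,1],[0,0,0,0,0,0,1],[0,0,0,0,0,0,1]]'
python3 - <<'E'
from h import *
plan([470,11,16],rot_down(-.2664))
cv2.imwrite('pics/w4.png',cams.grab_frame('wrist'))
E
```

```text
clock: 4.47
eef_pos: [472.8, 9.9, 33.4]
tcp_rot: [-1.607, -0.005, 1.307]
contact_force: [-0.8, 0.1, -0.5]
opening: 1.0
from [472.8   9.9  33.4] [-1.6072 -0.0049  1.3068] total rotvec deg [2.09 0.13 0.28] shift cm [0.02 1.73 0.36] force [-0.8   0.08 -0.45] q [ 0.02  0.43  2.13 -0.01  0.55 -1.28] t 4.4667 open 1.0
```

View pics/w4.png

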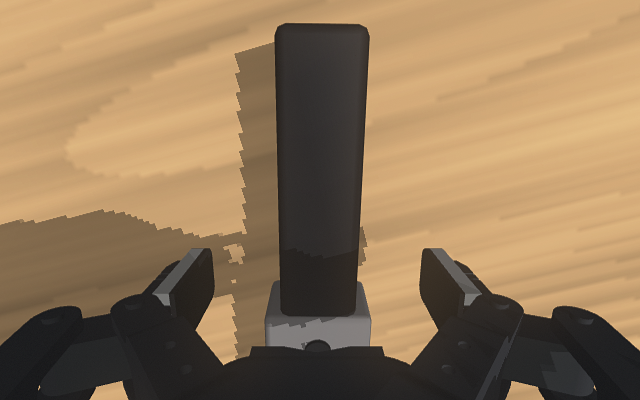

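```bash

python3 -m crank '[[1,0,0.2,0,0.8,0.2,1],[0.8,0,0,0,0.6,0.1,1],[0,0,0,0,0.4,0,1],[0,0,0,0,0.2,0,1],[0,0,0,0,0,0,1],[0,0,0,0,0,0,1],[0,0,0,0,0,0,1],[0,0,0,0,0,0,1],[0,0,0,0,0,0,1],[0,0,0,0,0,0,1]]'
python3 - <<'E'
from h import *
plan([470,11,16],rot_down(-.2664))
E
```

```text
clock: 5.35
eef_pos: [470.9, 10.6, 11.5]
tcp_rot: [-1.573, -0.001, 1.306]
contact_force: [-0.5, 0.8, 0.1]
opening: 1.001
from [470.9  10.6  11.5] [-1.5732e+00 -1.3000e-03  1.3065e+00] total rotvec deg [0.14 0.12 0.07] shift cm [ 0.01 -0.45  0.09] force [-0.45  0.81  0.06] q [ 0.02  0.48  2.11  0.    0.54 -1.29] t 5.35 open 1.001
```

```bash

python3 -m crank '[[0,0,0,0,-0.35,0.1,1],[0,0,0,0,0,0,-1],[0,0,0,0,0,0,-1],[0,0,0,0,0,0,-1],[0,0,0,0,0,0,-1],[0,0,0,0,0,0,-1],[0,0,0,0,0,0,-1],[0,0,0,0,0,0,-1],[0,0,0,0,0,0,-1],[0,0,0,0,0,0,-1]]' 80
python3 - <<'E'
from h import *
plan([470,11,16],rot_down(-.2664))
cv2.imwrite('pics/w5.png',cams.grab_frame('wrist'))
E
```

```text
clock: 6.18
eef_pos: [470.1, 11.0, 16.3]
tcp_rot: [-1.574, -0.002, 1.306]
contact_force: [-0.6, 0.4, 2.6]
opening: 0.38
from [470.1  11.   16.3] [-1.5744 -0.0016  1.3063] total rotvec deg [0.21 0.11 0.09] shift cm [-0.    0.03  0.01] force [-0.63  0.45  2.63] q [ 0.02  0.47  2.12  0.    0.55 -1.29] t 6.1833 open 0.38
```

View pics/w5.png

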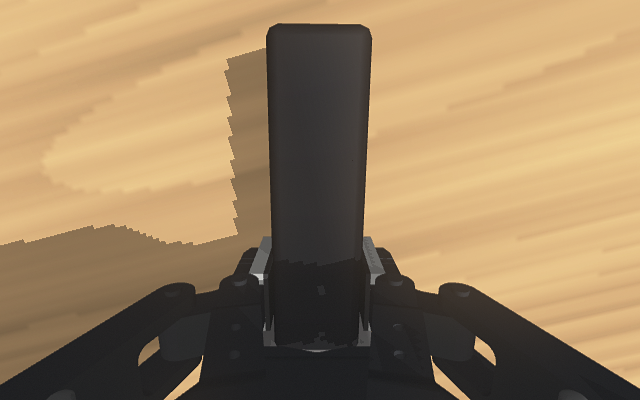

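```bash

python3 -m crank '[[0,0,0,0,-1,0,-1],[0,0,0,0,-2,0,-1],[0,0,0,0,-3,0,-1],[0,0,0,0,-3,0,-1],[0,0,0,0,-1.5,0,-1],[0,0,0,0,0,0,-1],[0,0,0,0,0,0,-1],[0,0,0,0,0,0,-1],[0,0,0,0,0,0,-1],[0,0,0,0,0,0,-1]]'
python3 - <<'E'
from h import *
plan([393,-268.7,110],rot_down(.283),8)
cv2.imwrite('pics/s6.png',cams.grab_frame('scene')); crop('pics/s6.png','pics/s6c.png',230,110,200,150,4)
E
```

```text
clock: 7.07
eef_pos: [466.3, 10.8, 125.3]
tcp_rot: [-1.568, 0.0, 1.306]
contact_force: [0.0, -0.5, -1.9]
opening: 0.384
from [466.3  10.8 125.3] [-1.5681e+00  2.0000e-04  1.3063e+00] total rotvec deg [-1.500e-01 -3.137e+01  3.000e-02] shift cm [-28.89   1.53  -0.23] force [ 0.03 -0.48 -1.89] q [ 0.02  0.27  2.07  0.    0.81 -1.29] t 7.0667 open 0.384
0 [-0.02 -3.92  0.  ] [-3.61  0.19 -0.03]
1 [-0.02 -3.92  0.  ] [-3.61  0.19  0.22]
2 [-0.02 -3.92  0.  ] [-3.58  0.19  0.46]
3 [-0.02 -3.92  0.  ] [-3.54  0.19  0.71]
4 [-0.02 -3.92  0.  ] [-3.48  0.19  0.95]
5 [-0.02 -3.92  0.  ] [-3.41  0.19  1.18]
6 [-0.02 -3.92  0.  ] [-3.32  0.19  1.42]
7 [-0.02 -3.92  0.  ] [-3.22  0.19  1.64]
```

View pics/s6c.png

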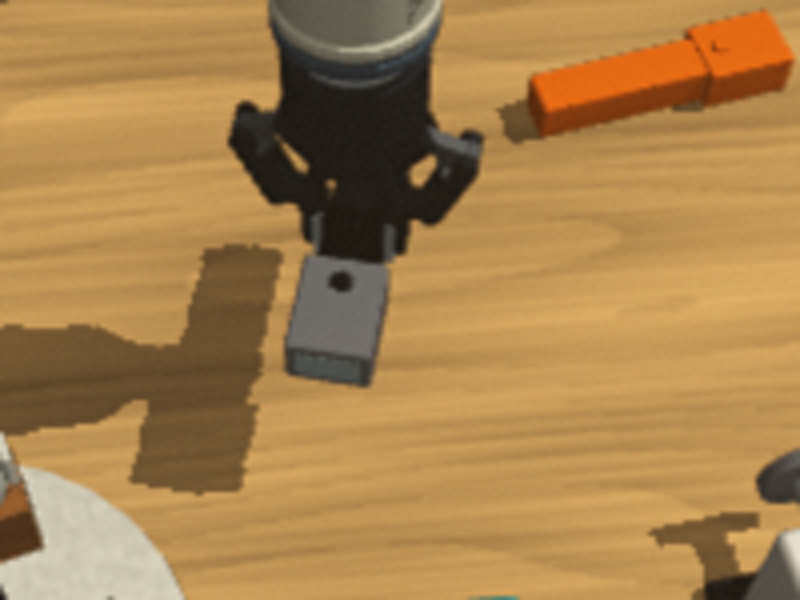

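```bash

python3 -m crank '[[0,-3.9,0,-3.6,0.2,0,-1],[0,-3.9,0,-3.6,0.2,0.2,-1],[0,-3.9,0,-3.6,0.2,0.5,-1],[0,-3.9,0,-3.5,0.2,0.7,-1],[0,-3.9,0,-3.5,0.2,1,-1],[0,-3.9,0,-3.4,0.2,1.2,-1],[0,-3.9,0,-3.3,0.2,1.4,-1],[0,-3.9,0,-3.2,0.2,1.6,-1],[0,0,0,0,0,0,-1],[0,0,0,0,0,0,-1]]'
python3 - <<'E'
from h import *
plan([393,-268.7,60.3],rot_down(.283))
p=np.array([466.3,10.8,125.3]);u=np.array([np.cos(1.306-np.pi/2),np.sin(1.306-np.pi/2),0])
print(proj('scene',[p+90*u+[0,0,.7],p+85*u+[0,0,.7]]))
E
```

```text
clock: 7.95
eef_pos: [388.4, -278.0, 100.1]
tcp_rot: [-1.56, -0.009, 1.883]
contact_force: [0.4, 0.1, -1.1]
opening: 0.385
from [ 388.4 -278.   100.1] [-1.5604 -0.0094  1.8835] total rotvec deg [-0.6   1.7   0.53] shift cm [ 0.7   3.98 -0.77] force [ 0.41  0.1  -1.12] q [-0.62  0.33  2.05 -0.    0.77 -2.5 ] t 7.95 open 0.385
[[311.22140675 202.13331243]
 [311.62646409 200.18030578]]
```

```bash

python3 -m crank '[[-0.3,0.8,0.3,0.3,1.2,-0.4,-1],[-0.3,0.8,0.2,0.3,1.2,-0.3,-1],[0,0,0,0,1,0,-1],[0,0,0,0,0.4,0,-1],[0,0,0,0,0,0,-1],[0,0,0,0,0,0,-1],[0,0,0,0,0,0,-1],[0,0,0,0,0,0,-1],[0,0,0,0,0,0,-1],[0,0,0,0,0,0,-1]]'
python3 - <<'E'
from h import *
plan([431.6,-257.6,60.3],rot_down(.283))
for n in ['top','scene','wrist']: cv2.imwrite(f'pics/{n}7.png',cams.grab_frame(n))
crop('pics/top7.png','pics/top7c.png',330,90,130,150,4);crop('pics/scene7.png','pics/scene7c.png',140,130,150,150,4)
E
```

```text
clock: 8.78
eef_pos: [393.1, -266.9, 59.0]
tcp_rot: [-1.568, -0.004, 1.855]
contact_force: [0.5, 0.6, -1.3]
opening: 0.377
from [ 393.1 -266.9   59. ] [-1.568  -0.004   1.8549] total rotvec deg [-0.16  0.06  0.23] shift cm [-0.19 -0.14 -3.96] force [ 0.48  0.64 -1.35] q [-0.6   0.4   2.08  0.    0.66 -2.46] t 8.7833 open 0.377
```

View pics/top7c.png

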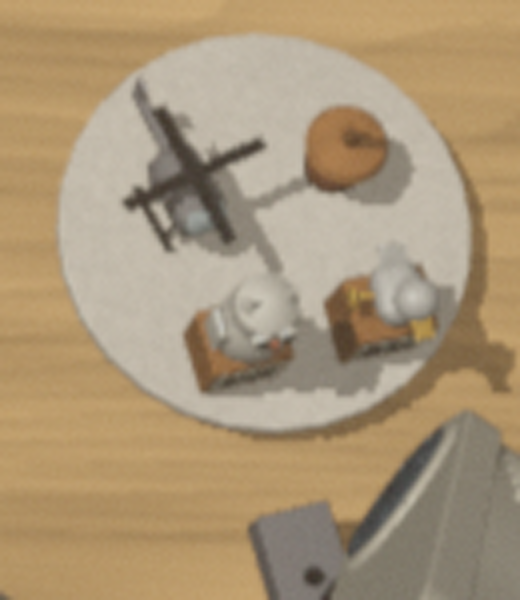

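View pics/scene7c.png

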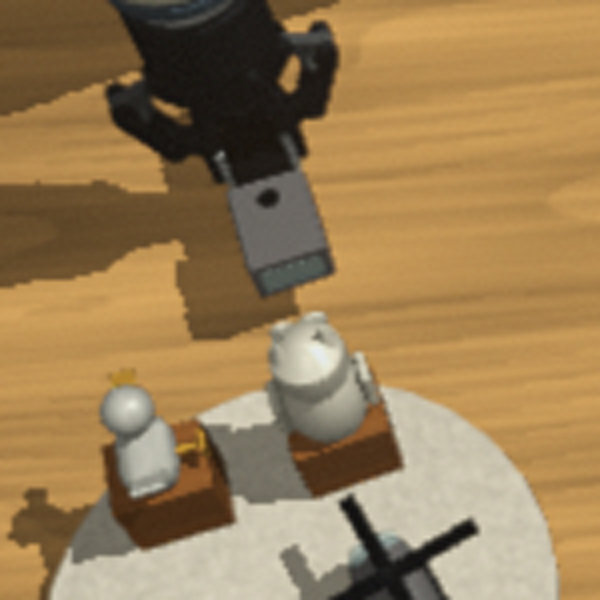

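View pics/wrist7.png

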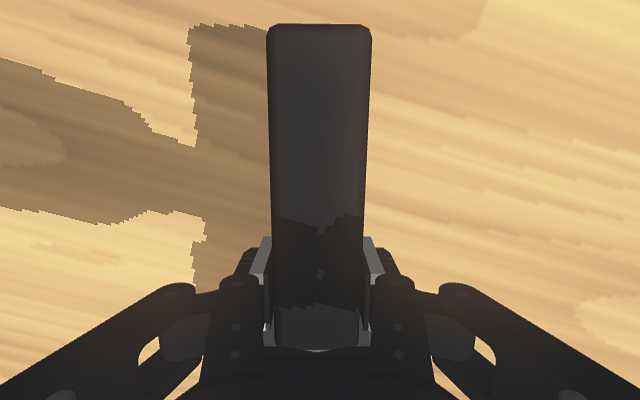

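```bash

python3 -m crank '[[0,0,0,-0.05,-0.05,-0.5,-1],[0,0,0,-0.05,-0.05,-0.8,-1],[0,0,0,-0.05,0,-0.8,-1],[0,0,0,0,0,-0.8,-1],[0,0,0,0,0,-0.6,-1],[0,0,0,0,0,-0.3,-1],[0,0,0,0,0,-0.1,-1],[0,0,0,0,0,0,-1],[0,0,0,0,0,0,-1],[0,0,0,0,0,0,-1]]'
python3 - <<'E'
from h import *
plan([431.6,-257.6,60.3],rot_down(.283))
for n in ['top','scene']: cv2.imwrite(f'pics/{n}8.png',cams.grab_frame(n))
crop('pics/top8.png','pics/top8c.png',350,140,100,75,7);crop('pics/scene8.png','pics/scene8c.png',170,160,90,85,7)
E
```

```text
clock: 9.77
eef_pos: [436.2, -256.1, 60.0]
tcp_rot: [-1.569, -0.004, 1.856]
contact_force: [0.0, 0.4, -1.9]
opening: 0.383
from [ 436.2 -256.1   60. ] [-1.5686 -0.0035  1.8556] total rotvec deg [-0.12  0.1   0.2 ] shift cm [-0.01 -0.03  0.48] force [ 0.01  0.44 -1.88] q [-0.53  0.43  2.02  0.    0.69 -2.39] t 9.7667 open 0.383
```

View pics/top8c.png

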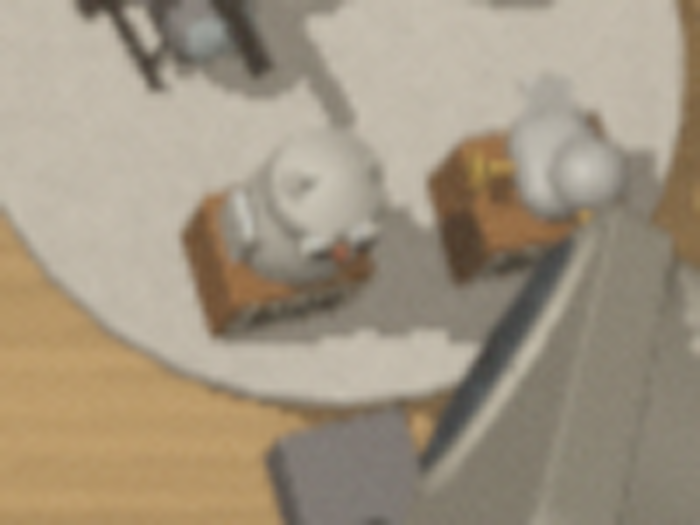

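View pics/scene8c.png

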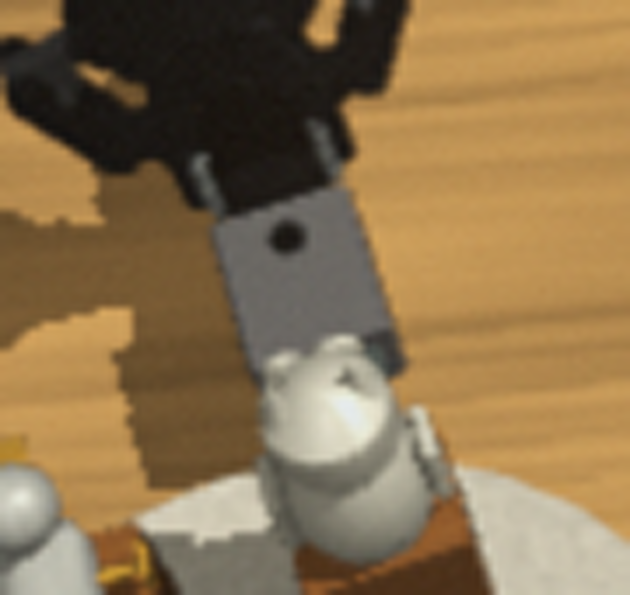

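```bash
python3 - <<'E'
from h import *
T=lambda p:tc(p,350,140,7)
n=back('top',[T((268,455)),T((397,410))],77.7); print(n, 'yaw',np.degrees(np.arctan2(*(n[1]-n[0])[[1,0]]))+90)
print('blk bottom-left',back('top',[T((213,337))],34),'bottom right',back('top',[T((345,298))],34))
e=np.load('est2.npy'); print('model',place(np.array([[-22,27,0],[-22,-27,0.]]),*e[2],34))
im=cv2.imread('pics/top8.png')[140:215,350:450]; i=cv2.resize(im,None,fx=7,fy=7,interpolation=cv2.INTER_CUBIC)
for k in(2,3): wire(i,'top',place(BLK[0],*e[k],34),BE,s=7,off=(350,140))
sc=[436.2,-256.1,1.8556-np.pi/2]
wire(i,'top',place(SCAN[1],*sc,43.7),BE,(255,0,0),s=7,off=(350,140)); cv2.imwrite('pics/ov8.png',i)
E
```

```text
[[ 507.49619491 -205.74955382   77.7       ]
 [ 525.44102106 -252.40301175   77.7       ]] yaw 21.038782516730635
blk bottom-left [[ 561.15385819 -193.80803264   34.        ]] bottom right [[ 577.90007579 -243.81663992   34.        ]]
model [[ 560.8203799  -192.61556613   34.        ]
 [ 576.05889806 -244.42085123   34.        ]]
```

View pics/ov8.png

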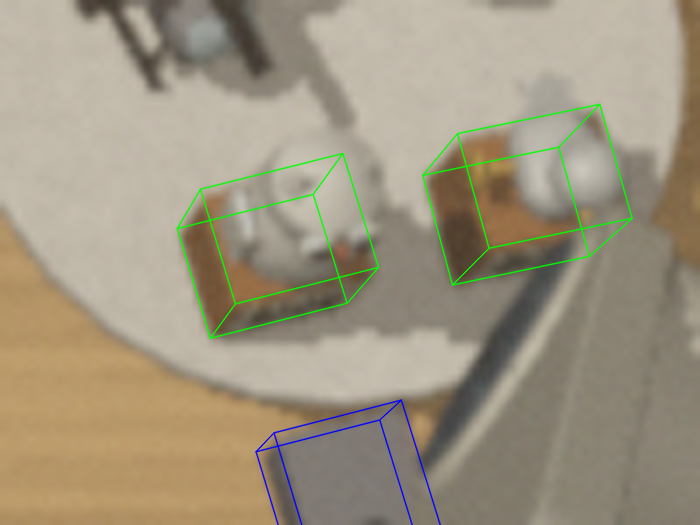

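```bash

Z='x'
python3 -m crank '[[0,0,0,0,0,0.3,-1],[0,0,0,0,0,0,-1],[0,0,0,0,0,0,-1],[0,0,0,0,0,0,-1],[0,0,0,0,0,0,-1],[0,0,0,0,0,0,-1],[0,0,0,0,0,0,-1],[0,0,0,0,0,0,-1],[0,0,0,0,0,0,-1],[0,0,0,0,0,0,-1]]'
python3 -m crank '[[0,0,0,0,0,0,-1],[0,0,0,0,0,0,-1],[0,0,0,0,0,0,-1],[0,0,0,0,0,0,-1],[0,0,0,0,0,0,-1],[0,0,0,0,0,0,-1],[0,0,0,0,0,0,-1],[0,0,0,0,0,0,-1],[0,0,0,0,0,0,-1],[0,0,0,0,0,0,-1]]'
python3 -m crank '[[0,0,0,0,0,0,-1],[0,0,0,0,0,0,-1],[0,0,0,0,0,0,-1],[0,0,0,0,0,0,-1],[0,0,0,0,0,0,-1],[0,0,0,0,0,0,-1],[0,0,0,0,0,0,-1],[0,0,0,0,0,0,-1],[0,0,0,0,0,0,-1],[0,0,0,0,0,0,-1]]'
python3 -m crank '[[0,0,0,0,0,0,-1],[0,0,0,0,0,0,-1],[0,0,0,0,0,0,-1],[0,0,0,0,0,0,-1],[0,0,0,0,0,0,-1],[0,0,0,0,0,0,-1],[0,0,0,0,0,0,-1],[0,0,0,0,0,0,-1],[0,0,0,0,0,0,-1],[0,0,0,0,0,0,-1]]'
python3 - <<'E'
from h import *
plan([431.6,-257.6,60.3],rot_down(.283))
E
```

```text
clock: 10.7
eef_pos: [432.0, -257.5, 60.1]
tcp_rot: [-1.568, -0.004, 1.854]
contact_force: [0.8, -0.2, -1.0]
opening: 0.382
clock: 11.53
eef_pos: [432.1, -257.4, 60.1]
tcp_rot: [-1.568, -0.004, 1.854]
contact_force: [0.1, 0.9, -2.7]
opening: 0.384
clock: 12.37
eef_pos: [432.1, -257.5, 60.1]
tcp_rot: [-1.568, -0.004, 1.854]
contact_force: [-0.2, -1.1, -1.4]
opening: 0.383
clock: 13.2
eef_pos: [432.0, -257.4, 60.1]
tcp_rot: [-1.568, -0.004, 1.854]
contact_force: [-0.2, 0.4, -1.4]
opening: 0.382
from [ 432.  -257.4   60.1] [-1.5683 -0.0038  1.8542] total rotvec deg [-0.14  0.03  0.22] shift cm [-0.   -0.02  0.05] force [-0.24  0.4  -1.37] q [-0.54  0.43  2.03  0.    0.69 -2.4 ] t 13.2 open 0.382
```

```bash

python3 -m crank '[[0,0,0,0,0,1,-1],[0,0,0,0,0,2,-1],[0,0,0,0,-0.5,2,-1],[0,0,0,0,-2,1,-1],[0,0,0,0,-2,0,-1],[0,0,0,0,-1,0,-1],[0,0,0,0,0,0,-1],[0,0,0,0,0,0,-1],[0,0,0,0,0,0,-1],[0,0,0,0,0,0,-1]]'
python3 - <<'E'
from h import *
plan([450,227.5,115],rot_down(.133),14)
E
```

```text
clock: 14.03
eef_pos: [365.9, -274.3, 114.9]
tcp_rot: [-1.565, -0.007, 1.855]
contact_force: [-0.4, -0.3, -1.2]
opening: 0.382
from [ 365.9 -274.3  114.9] [-1.5651 -0.0071  1.8553] total rotvec deg [-0.35  8.68  0.38] shift cm [ 45.8    0.19 -22.16] force [-0.4  -0.31 -1.25] q [-0.65  0.28  2.09 -0.    0.79 -2.5 ] t 14.0333 open 0.382
0 [-0.03  0.62  0.03] [ 3.27  0.01 -1.58]
1 [-0.03  0.62  0.03] [ 3.29  0.01 -1.55]
2 [-0.03  0.62  0.03] [ 3.3   0.01 -1.51]
3 [-0.03  0.62  0.03] [ 3.32  0.01 -1.48]
4 [-0.03  0.62  0.03] [ 3.34  0.01 -1.44]
5 [-0.03  0.62  0.03] [ 3.35  0.01 -1.4 ]
6 [-0.03  0.62  0.03] [ 3.37  0.01 -1.37]
7 [-0.03  0.62  0.03] [ 3.38  0.01 -1.33]
8 [-0.03  0.62  0.03] [ 3.4   0.01 -1.29]
9 [-0.03  0.62  0.03] [ 3.41  0.   -1.26]
10 [-0.03  0.62  0.03] [ 3.42  0.   -1.22]
11 [-0.03  0.62  0.03] [ 3.44  0.   -1.18]
12 [-0.03  0.62  0.03] [ 3.45  0.   -1.15]
13 [-0.03  0.62  0.03] [ 3.46  0.   -1.11]
```

```bash

python3 -m crank '[[0,0.6,0,3.2,0,-1.4,-1],[0,0.6,0,3.3,0,-1.5,-1],[0,0.6,0,3.3,0,-1.5,-1],[0,0.6,0,3.3,0,-1.5,-1],[0,0.6,0,3.3,0,-1.4,-1],[0,0.6,0,3.3,0,-1.4,-1],[0,0.6,0,3.4,0,-1.4,-1],[0,0.6,0,3.4,0,-1.3,-1],[0,0.6,0,3.4,0,-1.3,-1],[0,0.6,0,3.4,0,-1.3,-1]]'
python3 - <<'E'
from h import *
plan([450,227.5,115],rot_down(.133),4)
cv2.imwrite('pics/top9.png',cams.grab_frame('top'))
E
```

```text
clock: 14.87
eef_pos: [423.9, 91.7, 109.3]
tcp_rot: [-1.558, -0.006, 1.738]
contact_force: [1.0, -0.2, -1.9]
opening: 0.384
from [423.9  91.7 109.3] [-1.5578 -0.0058  1.7377] total rotvec deg [-0.75  1.94  0.32] shift cm [12.96 -0.55 -4.82] force [ 1.02 -0.15 -1.94] q [ 0.2   0.26  2.14  0.01  0.76 -1.54] t 14.8667 open 0.384
0 [-0.19  0.49  0.08] [ 3.24 -0.14 -1.21]
1 [-0.19  0.49  0.08] [ 3.25 -0.14 -1.18]
2 [-0.19  0.49  0.08] [ 3.26 -0.14 -1.15]
3 [-0.19  0.49  0.08] [ 3.27 -0.14 -1.12]
```

View pics/top9.png

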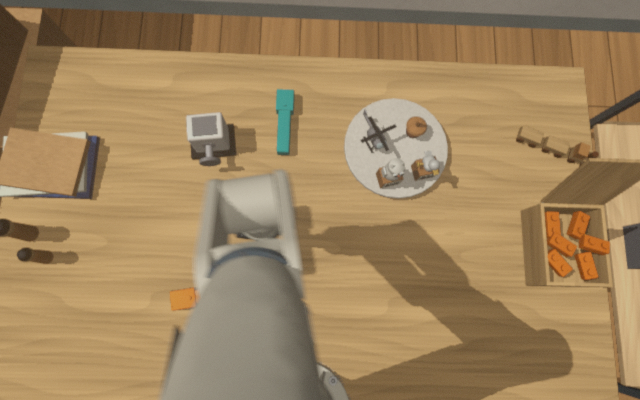

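```bash

python3 -m crank '[[-0.2,0.5,0,3,-0.1,-1.2,-1],[-0.2,0.5,0,3,-0.1,-1.2,-1],[-0.2,0.5,0.1,2.6,-0.1,-1,-1],[0,0,0,2,0,-0.7,-1],[0,0,0,1.2,0,-0.4,-1],[0,0,0,0,1,0,-1],[0,0,0,0,1.5,0,-1],[0,0,0,0,1.2,0,-1],[0,0,0,0,0,0,-1],[0,0,0,0,0,0,-1]]'
python3 - <<'E'
from h import *
plan([459.3,228.7,61.3],rot_down(.133))
E
```

```text
clock: 15.75
eef_pos: [448.4, 228.7, 66.5]
tcp_rot: [-1.562, -0.003, 1.721]
contact_force: [0.1, 0.3, -2.4]
opening: 0.384
from [448.4 228.7  66.5] [-1.5616 -0.0029  1.7214] total rotvec deg [-0.53  1.01  0.16] shift cm [-0.16  0.51 -1.08] force [ 0.06  0.33 -2.37] q [ 0.46  0.42  2.02  0.01  0.71 -1.26] t 15.75 open 0.384
```

```bash

python3 -m crank '[[-0.4,0.7,0.1,-0.1,0.3,-0.6,-1],[0,0.3,0,0,0.2,-0.4,-1],[0,0,0,0,0,0,-1],[0,0,0,0,0,0,-1],[0,0,0,0,0,0,-1],[0,0,0,0,0,0,-1],[0,0,0,0,0,0,-1],[0,0,0,0,0,0,-1],[0,0,0,0,0,0,-1],[0,0,0,0,0,0,-1]]'
python3 - <<'E'
from h import *
plan([459.3,228.7,61.3],rot_down(.133))
for n in ['top','scene']: cv2.imwrite(f'pics/{n}10.png',cams.grab_frame(n))
s=r.sense(); e=np.load('est2.npy'); q=[s['eef_pos'][0],s['eef_pos'][1],s['tcp_rot'][2]-np.pi/2]
for n,x,y,w,h,k in [('top',170,95,110,120,5),('scene',370,130,120,160,3.75)]:
    im=cv2.imread(f'pics/{n}10.png')[y:y+h,x:x+w]; i=cv2.resize(im,None,fx=k,fy=k,interpolation=cv2.INTER_CUBIC); j=i.copy()
    wire(j,n,place(SCAN[1],*q,s['eef_pos'][2]-16.3),BE,(255,0,0),k,(x,y))
    a=place(np.array([[-75,0,62.]]),*e[1])[0]; c=np.array(e[1]); c[0]+=607.5-a[0]; c[1]+=248.5-a[1]; c[2]=.133
    wire(j,n,place(PL,*c),CE,(0,0,255),k,(x,y))
    o=np.hstack([i,j]); f=min(1,800/o.shape[1]); cv2.imwrite(f'pics/ov10{n}.png',cv2.resize(o,None,fx=f,fy=f)); 
E
```

```text
clock: 16.58
eef_pos: [460.4, 227.2, 62.7]
tcp_rot: [-1.571, -0.001, 1.7]
contact_force: [0.1, -0.6, -1.4]
opening: 0.384
from [460.4 227.2  62.7] [-1.5709e+00 -1.1000e-03  1.6998e+00] total rotvec deg [ 0.   -0.23  0.06] shift cm [0.16 0.14 0.09] force [ 0.14 -0.56 -1.38] q [ 0.45  0.43  2.01  0.    0.7  -1.25] t 16.5833 open 0.384
```

View pics/ov10top.png

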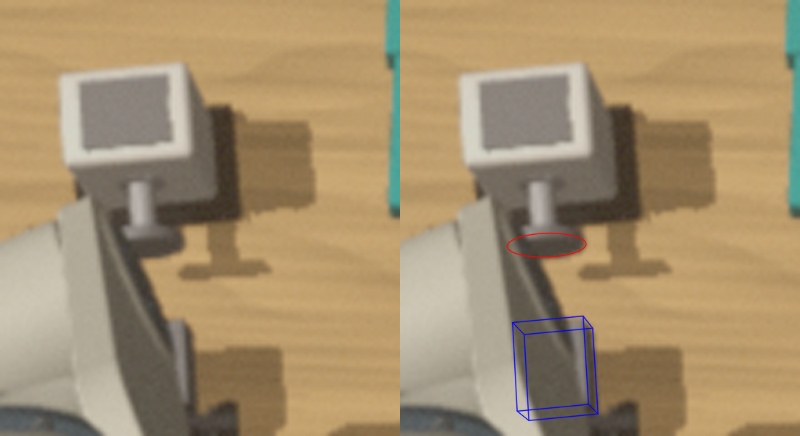

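View pics/ov10scene.png

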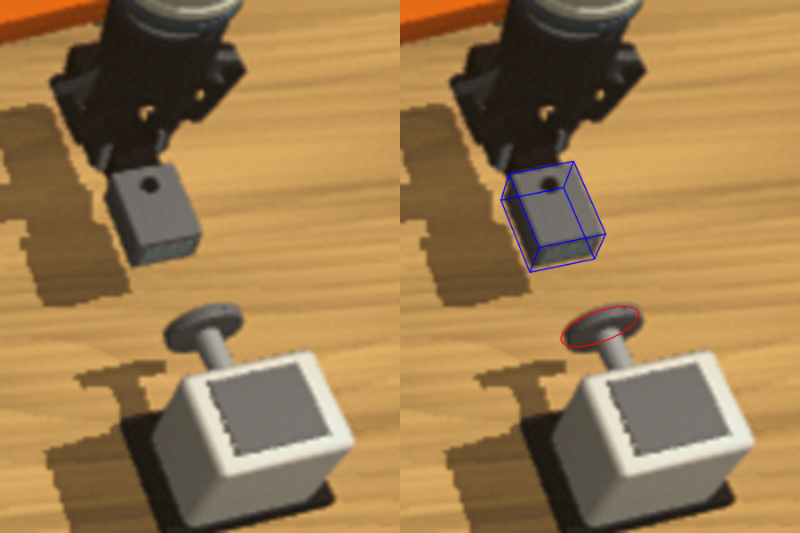

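```bash

python3 -m crank '[[0,0,0,0.1,0.1,-0.6,-1],[0,0,0,0,0,-1,-1],[0,0,0,0,0,-1,-1],[0,0,0,0,0,-0.8,-1],[0,0,0,0,0,-0.5,-1],[0,0,0,0,0,-0.2,-1],[0,0,0,0,0,0,-1],[0,0,0,0,0,0,-1],[0,0,0,0,0,0,-1],[0,0,0,0,0,0,-1]]'
python3 - <<'E'
from h import *
plan([507.9,235.1,61.3],rot_down(.133))
for n in ['top','scene']: cv2.imwrite(f'pics/{n}11.png',cams.grab_frame(n))
crop('pics/top11.png','pics/top11c.png',190,120,70,70,6);crop('pics/scene11.png','pics/scene11c.png',390,170,70,80,7)
a,b=[cv2.imread(f'pics/{n}11c.png') for n in('top','scene')]; h=420; cv2.imwrite('pics/c11.png',np.hstack([cv2.resize(i,(int(i.shape[1]*h/i.shape[0]),h)) for i in(a,b)]))
E
```

```text
clock: 17.52
eef_pos: [506.3, 234.2, 61.0]
tcp_rot: [-1.571, -0.001, 1.699]
contact_force: [-0.2, 1.0, -1.8]
opening: 0.385
from [506.3 234.2  61. ] [-1.5710e+00 -1.1000e-03  1.6995e+00] total rotvec deg [ 0.01 -0.25  0.06] shift cm [ 0.07 -0.03 -0.17] force [-0.22  1.03 -1.77] q [ 0.43  0.49  1.91  0.    0.74 -1.27] t 17.5167 open 0.385
```

View pics/c11.png

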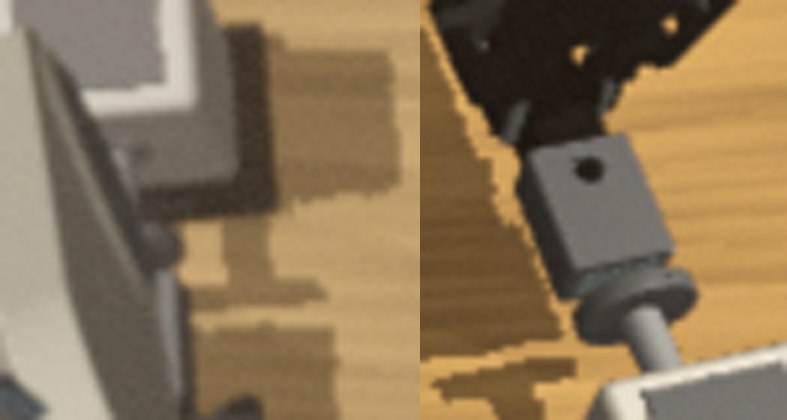

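```bash
python3 - <<'E'
from h import *
s=r.sense(); k=9;x,y=400,190
im=cv2.imread('pics/scene11.png')[y:y+55,x:x+50]; i=cv2.resize(im,None,fx=k,fy=k,interpolation=cv2.INTER_CUBIC); out=[i]
q=[s['eef_pos'][0],s['eef_pos'][1],s['tcp_rot'][2]-np.pi/2]
for px,py in [(607.5,247.5)]:
    j=i.copy(); yaw=.133; c=np.array([px+75*np.cos(yaw),py+75*np.sin(yaw),yaw])
    wire(j,'scene',place(PL,*c),CE,(0,0,255),k,(x,y)); wire(j,'scene',place(PL+[10,0,0],*c),CE,(0,0,255),k,(x,y))
    wire(j,'scene',place(SCAN[1],*q,s['eef_pos'][2]-16.3),BE,(255,0,0),k,(x,y)); out.append(j)
o=np.hstack(out); f=min(1,800/o.shape[1]); cv2.imwrite('pics/ov11.png',cv2.resize(o,None,fx=f,fy=f))
E
```

```text
(no output)
```

View pics/ov11.png

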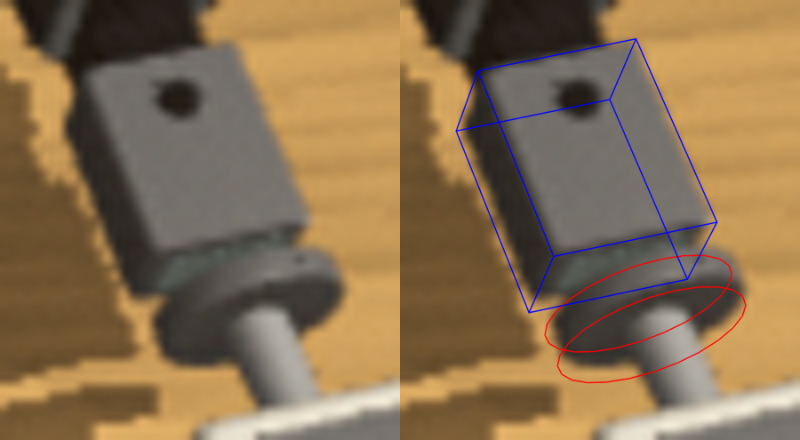

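```bash

python3 -m crank '[[0,0,0,0.08,0,-0.2,-1],[0,0,0,0.08,0,-0.2,-1],[0,0,0,0,0,-0.1,-1],[0,0,0,0,0,-0.1,-1],[0,0,0,0,0,0,-1],[0,0,0,0,0,0,-1],[0,0,0,0,0,0,-1],[0,0,0,0,0,0,-1],[0,0,0,0,0,0,-1],[0,0,0,0,0,0,-1]]'
python3 -m crank '[[0,0,0,0,0,-0.1,-1],[0,0,0,0,0,-0.1,-1],[0,0,0,0,0,0,-1],[0,0,0,0,0,0,-1],[0,0,0,0,0,0,-1],[0,0,0,0,0,0,-1],[0,0,0,0,0,0,-1],[0,0,0,0,0,0,-1],[0,0,0,0,0,0,-1],[0,0,0,0,0,0,-1]]'
python3 - <<'E'
from h import *
plan([507.9,235.1,61.3],rot_down(.133))
for n in ['scene']: cv2.imwrite(f'pics/{n}12.png',cams.grab_frame(n))
crop('pics/scene12.png','pics/scene12c.png',400,190,50,55,9)
E
```

```text
clock: 18.45
eef_pos: [512.0, 236.9, 61.2]
tcp_rot: [-1.571, -0.001, 1.7]
contact_force: [-0.5, -0.7, -2.2]
opening: 0.384
clock: 19.28
eef_pos: [514.2, 237.1, 61.2]
tcp_rot: [-1.571, -0.001, 1.7]
contact_force: [0.5, 0.1, -1.9]
opening: 0.38
from [514.2 237.1  61.2] [-1.5708e+00 -1.0000e-03  1.6999e+00] total rotvec deg [-0.   -0.22  0.06] shift cm [-0.11 -0.01  0.65] force [ 0.47  0.15 -1.9 ] q [ 0.43  0.5   1.89  0.    0.75 -1.27] t 19.2833 open 0.38
```

View pics/scene12c.png

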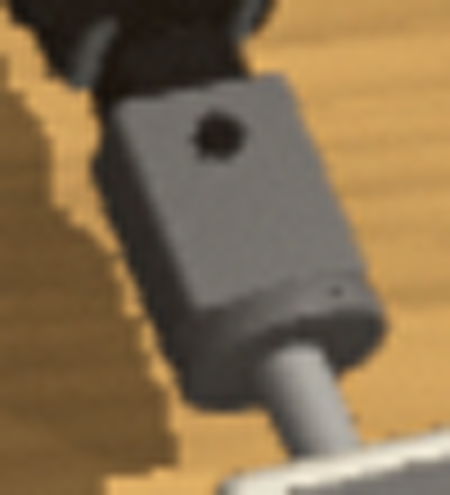

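```bash

for k in 1 ; do python3 -m crank '[[0,0,0,0,0,-0.1,-1],[0,0,0,0,0,-0.1,-1],[0,0,0,0,0,0,-1],[0,0,0,0,0,0,-1],[0,0,0,0,0,0,-1],[0,0,0,0,0,0,-1],[0,0,0,0,0,0,-1],[0,0,0,0,0,0,-1],[0,0,0,0,0,0,-1],[0,0,0,0,0,0,-1]]'; done
python3 -m crank '[[0,0,0,0,0,-0.1,-1],[0,0,0,0,0,-0.1,-1],[0,0,0,0,0,0,-1],[0,0,0,0,0,0,-1],[0,0,0,0,0,0,-1],[0,0,0,0,0,0,-1],[0,0,0,0,0,0,-1],[0,0,0,0,0,0,-1],[0,0,0,0,0,0,-1],[0,0,0,0,0,0,-1]]'
```

```text
clock: 20.17
eef_pos: [515.7, 237.2, 61.0]
tcp_rot: [-1.569, -0.001, 1.7]
contact_force: [-0.9, -0.4, -1.3]
opening: 0.38
clock: 21.0
eef_pos: [516.1, 237.2, 61.0]
tcp_rot: [-1.566, -0.0, 1.7]
contact_force: [-2.3, -0.9, 0.2]
opening: 0.385
```

```bash

python3 -m crank '[[0,0,0,0,0,-0.1,-1],[0,0,0,0,0,-0.1,-1],[0,0,0,0,0,-0.1,-1],[0,0,0,0,0,-0.1,-1],[0,0,0,0,0,-0.1,-1],[0,0,0,0,0,-0.1,-1],[0,0,0,0,0,-0.1,-1],[0,0,0,0,0,-0.1,-1],[0,0,0,0,0,-0.1,-1],[0,0,0,0,0,-0.1,-1]]'
python3 - <<'E'
from h import *
for i in range(3):
    s=r.sense(); print(s['eef_pos'].round(2),s['contact_force'].round(2),s['tcp_rot'].round(4)); im=cams.grab_frame('scene')
cv2.imwrite('pics/scene13.png',im); crop('pics/scene13.png','pics/scene13c.png',400,190,50,55,9)
E
```

```text
clock: 21.83
eef_pos: [525.4, 238.4, 60.7]
tcp_rot: [-1.563, 0.0, 1.701]
contact_force: [-6.3, 0.7, 2.2]
opening: 0.385
[525.38 238.36  60.72] [-6.25  0.65  2.2 ] [-1.5631e+00  2.0000e-04  1.7008e+00]
[525.56 238.39  60.74] [-4.8   0.13  2.1 ] [-1.5633e+00  2.0000e-04  1.7008e+00]
[525.46 238.38  60.72] [-5.44  0.31  2.09] [-1.5632e+00  2.0000e-04  1.7007e+00]
```

View pics/scene13c.png

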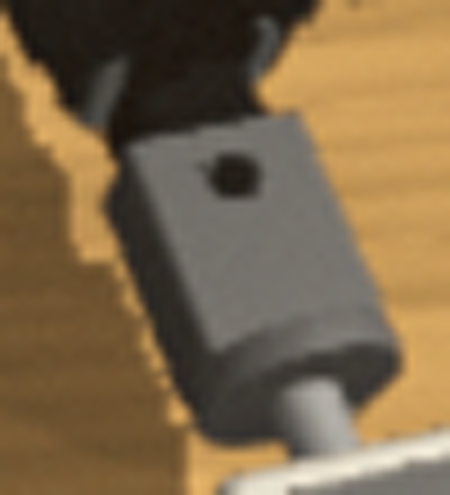

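```bash

python3 -m crank '[[0,0,0,0,0,-0.1,-1],[0,0,0,0,0,-0.1,-1],[0,0,0,0,0,0,-1],[0,0,0,0,0,0,-1],[0,0,0,0,0,0,-1],[0,0,0,0,0,0,-1],[0,0,0,0,0,0,-1],[0,0,0,0,0,0,-1],[0,0,0,0,0,0,-1],[0,0,0,0,0,0,-1]]'
python3 - <<'E'
from h import *
F=[];P=[]
for i in range(16):
    s=r.sense(); F.append(s['contact_force']);P.append(s['eef_pos']); im=cams.grab_frame('scene')
F=np.array(F);u=np.array([.9915,.13,0]); print(np.mean(P,0).round(2),P[0].round(2),P[-1].round(2),F.mean(0).round(2),F.std(0).round(2),(F@u).mean(),s['tcp_rot'])
cv2.imwrite('pics/scene14.png',im); crop('pics/scene14.png','pics/scene14c.png',400,190,50,55,9)
E
```

```text
clock: 22.82
eef_pos: [524.9, 238.2, 60.0]
tcp_rot: [-1.557, 0.001, 1.701]
contact_force: [-5.4, -0.1, 2.0]
opening: 0.384
[524.9  238.19  59.99] [524.92 238.21  60.01] [524.9  238.19  59.99] [-5.4  -0.1   1.82] [0.51 0.38 0.45] -5.371968208511409 [-1.55689190e+00  1.21309666e-03  1.70147808e+00]
```

View pics/scene14c.png

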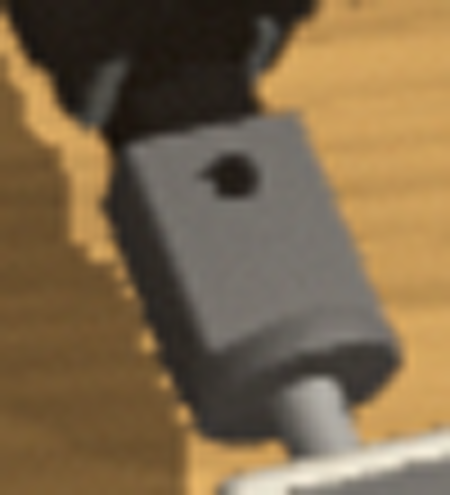

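```bash

python3 -m crank '[[-0.25,0,0,0,-0.04,-0.1,-1],[-0.25,0,0,0,-0.04,-0.1,-1],[-0.25,0,0,0,-0.04,-0.1,-1],[-0.25,0,0,0,-0.04,-0.08,-1],[-0.1,0,0,0,-0.01,-0.03,-1],[-0.05,0,0,0,-0.01,-0.03,-1],[-0.05,0,0,0,-0.01,-0.03,-1],[-0.05,0,0,0,-0.01,-0.03,-1],[-0.05,0,0,0,-0.01,-0.03,-1],[-0.05,0,0,0,-0.01,-0.03,-1]]'
cat > st.py <<'E'
from h import *
import sys
F=[];P=[]
for i in range(10):
    s=r.sense(); F.append(s['contact_force']);P.append(s['eef_pos']); im=cams.grab_frame('scene')
F=np.array(F);u=np.array([.9915,.13,0]); print(np.mean(P,0).round(2),P[0].round(2),P[-1].round(2),F.mean(0).round(2),(F@u).mean().round(2),s['tcp_rot'].round(4),s['clock'])
E
python3 st.py
```

```text
clock: 24.45
eef_pos: [524.9, 238.0, 58.9]
tcp_rot: [-1.568, 0.003, 1.703]
contact_force: [-5.2, -0.7, 1.2]
opening: 0.383
[524.87 238.01  58.89] [524.88 238.01  58.89] [524.87 238.02  58.89] [-5.33 -0.02  1.61] -5.29 [-1.5683  0.0033  1.7029] 24.9
```

```bash

python3 -m crank '[[0,0,0,0,-0.06,-0.05,-1],[0,0,0,0,-0.06,-0.05,-1],[0,0,0,0,-0.06,-0.05,-1],[0,0,0,0,-0.06,-0.05,-1],[0,0,0,0,-0.06,-0.05,-1],[0,0,0,0,-0.06,-0.05,-1],[0,0,0,0,-0.06,-0.05,-1],[0,0,0,0,-0.06,-0.05,-1],[0,0,0,0,-0.06,-0.05,-1],[0,0,0,0,-0.06,-0.05,-1]]'
python3 st.py
```

```text
clock: 25.78
eef_pos: [523.5, 237.6, 60.7]
tcp_rot: [-1.553, 0.006, 1.704]
contact_force: [-5.4, 0.1, -0.7]
opening: 0.387
[523.47 237.58  60.68] [523.45 237.56  60.68] [523.46 237.59  60.65] [-5.27  0.62 -1.23] -5.14 [-1.5533  0.0057  1.7043] 26.2333
```

```bash

python3 -m crank '[[-0.19,0.03,0,0,-0.05,-0.1,-1],[-0.19,0.03,0,0,-0.05,-0.1,-1],[-0.19,0.03,0,0,-0.05,-0.1,-1],[-0.19,0.03,0,0,-0.05,-0.1,-1],[-0.19,0.03,0,0,-0.05,-0.1,-1],[-0.19,0.03,0,0,-0.05,-0.1,-1],[-0.19,0.03,0,0,-0.05,-0.1,-1],[-0.19,0.03,0,0,-0.05,-0.1,-1],[-0.19,0.03,0,0,-0.05,-0.1,-1],[-0.19,0.03,0,0,-0.05,-0.1,-1]]'
python3 st.py
```

```text
clock: 27.12
eef_pos: [524.7, 237.9, 59.6]
tcp_rot: [-1.568, 0.009, 1.701]
contact_force: [-5.8, 2.3, -1.8]
opening: 0.382
[524.76 237.91  59.58] [524.72 237.89  59.57] [524.78 237.9   59.56] [-5.68  1.37 -1.97] -5.45 [-1.5677  0.0085  1.7012] 27.5667
```

```bash

python3 -m crank '[[-0.09,0.05,0,0,-0.07,-0.12,-1],[-0.09,0.05,0,0,-0.07,-0.12,-1],[-0.09,0.05,0,0,-0.07,-0.12,-1],[-0.09,0.05,0,0,-0.07,-0.12,-1],[-0.09,0.05,0,0,-0.07,-0.12,-1],[-0.09,0.05,0,0,-0.07,-0.12,-1],[-0.09,0.05,0,0,-0.07,-0.12,-1],[-0.09,0.05,0,0,-0.07,-0.1,-1],[-0.09,0.05,0,0,-0.07,-0.1,-1],[-0.09,0.05,0,0,-0.07,-0.1,-1]]'
python3 st.py
python3 - <<'E'
from h import *
for n in['scene','wrist']: cv2.imwrite(f'pics/{n}15.png',cams.grab_frame(n))
crop('pics/scene15.png','pics/scene15c.png',400,190,50,55,9)
E
```

```text
clock: 28.45
eef_pos: [526.1, 238.6, 60.2]
tcp_rot: [-1.561, 0.011, 1.695]
contact_force: [-5.6, 1.7, -1.3]
opening: 0.384
[526.14 238.57  60.18] [526.09 238.56  60.16] [526.17 238.56  60.2 ] [-5.99  1.76 -1.73] -5.71 [-1.5617  0.0115  1.6951] 28.9
```

View pics/scene15c.png

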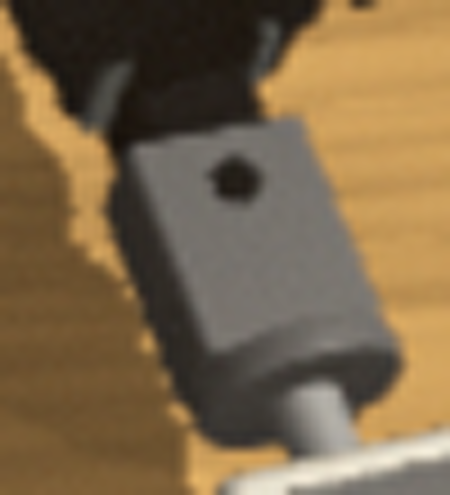

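View pics/wrist15.png

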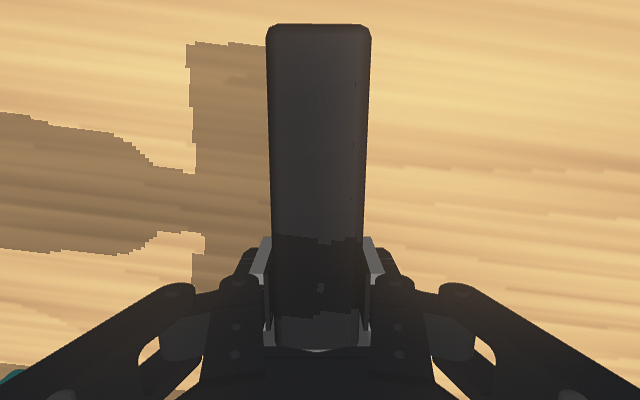

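```bash

python3 -m crank '[[-0.1,0,0,0,-0.08,-0.12,-1],[-0.1,0,0,0,-0.08,-0.12,-1],[-0.1,0,0,0,-0.08,-0.12,-1],[-0.1,0,0,0,-0.08,-0.12,-1],[-0.1,0,0,0,-0.08,-0.12,-1],[-0.1,0,0,0,-0.08,-0.12,-1],[-0.1,0,0,0,-0.08,-0.12,-1],[-0.1,0,0,0,-0.08,-0.12,-1],[-0.1,0,0,0,-0.08,-0.12,-1],[-0.1,0,0,0,-0.08,-0.12,-1]]'
python3 st.py
```

```text
clock: 29.88
eef_pos: [526.7, 238.3, 61.0]
tcp_rot: [-1.554, 0.016, 1.698]
contact_force: [-6.5, 0.9, -1.6]
opening: 0.383
[526.75 238.35  60.99] [526.7  238.35  60.98] [526.74 238.36  61.  ] [-5.85  1.16 -2.31] -5.65 [-1.554   0.0156  1.6978] 30.3333
```

```bash

python3 - <<'E'
from h import *
plan([527.7,238.5,61.3],rot_down(.128))
E
```

```text
from [526.7 238.4  61. ] [-1.554   0.0157  1.6978] total rotvec deg [-0.96 -0.06 -0.9 ] shift cm [ 0.   -0.04 -0.1 ] force [-5.34  1.54 -2.6 ] q [ 0.43  0.52  1.85 -0.01  0.79 -1.26] t 30.3833 open 0.383
```

```bash

python3 -m crank '[[-0.18,0.02,-0.12,0,-0.09,-0.12,-1],[-0.18,0.02,-0.12,0,-0.09,-0.12,-1],[-0.18,0.02,-0.12,0,-0.09,-0.12,-1],[-0.18,0.02,-0.12,0,-0.09,-0.12,-1],[-0.18,0.02,-0.12,0,-0.09,-0.12,-1],[-0.18,0.02,-0.12,0,-0.09,-0.12,-1],[-0.18,0.02,-0.12,0,-0.09,-0.12,-1],[-0.18,0.02,-0.12,0,-0.09,-0.12,-1],[-0.18,0.02,-0.12,0,-0.09,-0.12,-1],[-0.18,0.02,-0.12,0,-0.09,-0.12,-1]]'
python3 st.py; python3 st.py
python3 - <<'E'
from h import *
plan([527.7,238.5,61.3],rot_down(.128))
E
```

```text
clock: 31.22
eef_pos: [525.4, 238.2, 60.9]
tcp_rot: [-1.557, -0.002, 1.697]
contact_force: [-5.8, 1.6, -4.3]
opening: 0.383
[525.39 238.15  60.91] [525.4  238.18  60.91] [525.37 238.14  60.92] [-5.86  2.18 -3.87] -5.52 [-1.5565e+00 -1.4000e-03  1.6973e+00] 31.6667
[525.38 238.15  60.91] [525.36 238.15  60.91] [525.36 238.15  60.9 ] [-5.92  2.29 -3.54] -5.57 [-1.5564e+00 -1.4000e-03  1.6973e+00] 32.1667
from [525.4 238.1  60.9] [-1.5565e+00 -1.4000e-03  1.6973e+00] total rotvec deg [-0.82 -0.09  0.08] shift cm [ 0.01 -0.04 -0.23] force [-6.07  2.51 -3.51] q [ 0.42  0.51  1.86  0.01  0.78 -1.28] t 32.2167 open 0.384
```

```bash

python3 -m crank '[[-0.12,0,-0.03,0,-0.05,-0.14,-1],[-0.12,0,-0.03,0,-0.05,-0.14,-1],[-0.12,0,-0.03,0,-0.05,-0.14,-1],[-0.12,0,-0.03,0,-0.05,-0.14,-1],[-0.12,0,-0.03,0,-0.05,-0.14,-1],[-0.12,0,-0.03,0,-0.05,-0.14,-1],[-0.12,0,-0.03,0,-0.05,-0.14,-1],[-0.12,0,-0.03,0,-0.05,-0.14,-1],[-0.12,0,-0.03,0,-0.05,-0.14,-1],[-0.12,0,-0.03,0,-0.05,-0.14,-1]]'
python3 st.py; python3 st.py
```

```text
clock: 33.05
eef_pos: [529.7, 238.6, 60.3]
tcp_rot: [-1.556, -0.003, 1.7]
contact_force: [-6.8, 0.9, 0.0]
opening: 0.384
[529.72 238.63  60.28] [529.67 238.64  60.27] [529.71 238.64  60.28] [-6.83  1.11 -0.06] -6.62 [-1.5563 -0.0034  1.7   ] 33.5
[529.71 238.63  60.29] [529.7  238.66  60.29] [529.7  238.6   60.27] [-6.45  1.27  0.23] -6.23 [-1.5563 -0.0034  1.7   ] 34.0
```

```bash

python3 -m crank '[[-0.12,0,0,0,-0.06,-0.09,-1],[-0.12,0,0,0,-0.06,-0.09,-1],[-0.12,0,0,0,-0.06,-0.09,-1],[-0.12,0,0,0,-0.06,-0.09,-1],[-0.12,0,0,0,-0.06,-0.09,-1],[-0.12,0,0,0,-0.06,-0.09,-1],[-0.12,0,0,0,-0.06,-0.09,-1],[-0.12,0,0,0,-0.06,-0.09,-1],[-0.12,0,0,0,-0.06,-0.09,-1],[-0.12,0,0,0,-0.06,-0.09,-1]]'
python3 st.py; python3 st.py
```

```text
clock: 34.88
eef_pos: [528.3, 238.1, 60.6]
tcp_rot: [-1.555, 0.0, 1.703]
contact_force: [-7.0, 1.2, -0.8]
opening: 0.383
[528.24 238.14  60.63] [528.25 238.14  60.64] [528.25 238.14  60.64] [-6.24  1.03 -0.99] -6.05 [-1.5547e+00  2.0000e-04  1.7025e+00] 35.3333
[528.23 238.14  60.63] [528.22 238.13  60.62] [528.22 238.12  60.62] [-6.27  1.1  -0.99] -6.08 [-1.5547e+00  2.0000e-04  1.7025e+00] 35.8333
```

```bash

python3 - <<'E'
from h import *
ims=[cams.grab_frame('scene').astype(np.float32) for _ in range(4)]; now=np.mean(ims,0).astype(np.uint8); cv2.imwrite('pics/scene16.png',now)
k=8
def up(f): 
    im=f if not isinstance(f,str) else cv2.imread(f); return cv2.resize(im,None,fx=k,fy=k,interpolation=cv2.INTER_CUBIC)
P0=np.array([604.5,249,62.]); u=np.array([np.cos(.128),np.sin(.128),0])
a=proj('scene',[P0+10*u+[0,0,0],P0+22*u])  # plate rear centre
print(a, a[1]-a[0])
N=up(now)
for ref in('pics/scene0.png','pics/scene11.png','pics/scene12.png'):
    R=up(ref)
    for (x0,y0,x1,y1) in [(430,222,444,236),(426,222,444,236),(433,219,444,234)]:
        t=R[y0*k:y1*k,x0*k:x1*k]; s=N[(y0-3)*k:(y1+10)*k,(x0-4)*k:(x1+8)*k]
        m=cv2.matchTemplate(s,t,cv2.TM_CCOEFF_NORMED); _,v,_,l=cv2.minMaxLoc(m); d=np.array([l[0]/k-4,l[1]/k-3]); print(ref,round(v,3),d, 'mm', 12*d@(a[1]-a[0])/np.sum((a[1]-a[0])**2))
crop('pics/scene16.png','pics/scene16c.png',400,190,50,55,9);crop('pics/scene11.png','pics/scene11d.png',400,190,50,55,9)
cv2.imwrite('pics/c16.png',cv2.resize(np.hstack([cv2.imread('pics/scene11d.png'),cv2.imread('pics/scene16c.png')]),None,fx=.88,fy=.88))
E
```

```text
[[431.23404785 230.2229674 ]
 [433.21273147 234.9243755 ]] [1.97868362 4.7014081 ]
pics/scene0.png 0.945 [2.125 4.75 ] mm 12.238891075370907
pics/scene0.png 0.95 [2.125 4.75 ] mm 12.238891075370907
pics/scene0.png 0.94 [2.125 4.875] mm 12.509934061586883
pics/scene11.png 0.946 [2.125 4.75 ] mm 12.238891075370907
pics/scene11.png 0.953 [2.25 4.75] mm 12.352965051792308
pics/scene11.png 0.958 [2.25  4.875] mm 12.624008038008283
pics/scene12.png 0.945 [2.125 4.75 ] mm 12.238891075370907
pics/scene12.png 0.956 [2.25 4.75] mm 12.352965051792308
pics/scene12.png 0.987 [2.125 4.875] mm 12.509934061586883
```

View pics/c16.png

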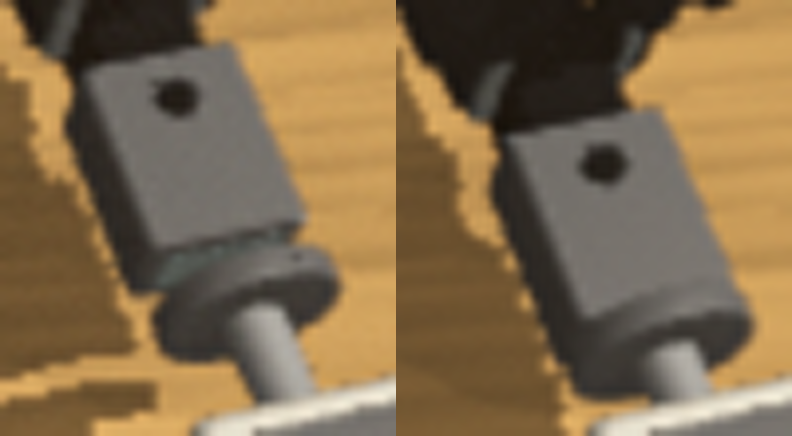

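```bash
python3 - <<'E'
from h import *
a=cv2.imread('pics/top0.png').astype(int)[100:200,345:450]; b=cams.grab_frame('top').astype(int)[100:200,345:450]; print('toy area diff',np.abs(a-b).mean())
from rig import order
s=r.sense(); print(s['eef_pos'],s['contact_force'],s['clock'],s['opening']); print(order.sign_off())
E
```

```text
toy area diff 10.150857142857143
[528.25559333 238.1189856   60.63287825] [-6.81073874  0.80742984 -0.43924522] 36.1333 0.3817396266524295
the job is handed in; nothing more can be done
None
```

```bash
python3 - <<'E'
import cv2,numpy as np
a,b,c=[cv2.imread(f'pics/{n}.png').astype(int)[100:200,345:450] for n in('top0','top9','top11')]
print(np.abs(a-b).mean(),np.abs(a-c).mean())
cv2.imwrite('pics/fin.png',cv2.resize(np.hstack([a,c]).astype(np.uint8),None,fx=3.5,fy=3.5))
E
```

```text
5.31536507936508 10.56120634920635
```

View pics/fin.png

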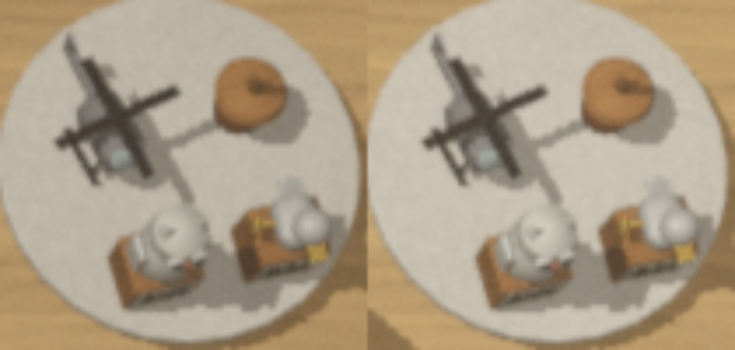

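The job is handed in at about 36 s of the 64 s allowed. I picked up the black and grey scanner and held it in front of the owl's label. I then pushed its nose into the dock plate and left it there, still gripped and off the shelf. No verdict is reported, so the checks below are my own measurements.

- **Scan:** the nose was about 50 mm from the owl's label, level and square to it within about 0.5°. It stood still for about 3 s, moving less than 0.2 mm. The cameras disagreed by up to 5 mm on where the owl stood, so the true distance may be a few millimetres off.
- **Turntable:** in overhead pictures from before the move and just before contact with the plate, the toys stand in the same places. A pixel comparison at the end read 10 on average; a picture taken just before contact gave 10.6 with nothing moved, so I put it down to brightness and the arm's shadow. I did not view a picture of the toys taken during the final push.
- **Plate:** three estimates of how far it was in gave 12.3 mm (spring force, 6.07 N), 12.2–12.6 mm (scene pictures) and 12.7 mm (arm travel since contact), against the 12 mm asked. It overshot to about 14 mm while I was settling it, and I eased it back; it never came near the 24 mm stop.
- **Final hold:** the nose is estimated about 2 mm below the plate's centre and tilted about 0.9° nose-down. The scanner had not slipped in the grip when last viewed, just before the final settling moves.

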